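# Gauge the collimator slit and hold the gauge

### The arm

A 6-joint arm with a two-finger parallel gripper is mounted at the origin on a cart in front of the work surface, level with it; the furniture and walls round the work are solid. World frame = base frame: x ahead of the robot, y to its left, z up, the work surface at z = 0. Lengths are in m, angles in degrees, forces in N, time in s.
With the tool pointing down it reaches from about 0.4 to 0.825 m from the base axis. Payload 7 kg.
Tool frame: the origin (TCP) lies at the very end of the fingers, on their centre line; the grasp point (between the pads) lies 19 mm behind it (r.grasp_offset is the z of the grasp point in the tool frame, in m); z points along the fingers, y is the direction in which the jaws open and shut (so a half turn about z gives the same grasp; the last joint's range is limited). The gripper opens to 88 mm and grips with 3 to 60 N. Pads are 19 mm wide; open, the fingers measure 130 mm over their backs; the gripper's body (78 mm by 193 mm) begins 47 mm behind the grasp point.
Start: joints at [-55.056, 20.546, 0.682, 0, -70.136, -16.507], TCP at [0.213, -0.64, 0.227] pointing down, gripper open.
Joint ranges: [-176.03, 176.03], [-82.01, 121.73], [-58.28, 71.71], [-173.87, 95.51], [-174.79, -0.11], [-173.66, 173.66]. Speed limits (degrees/s): [136.94, 136.94, 172.46, 180, 180, 180].

### API

Orientations are given as [roll, pitch, yaw] about the fixed x, y, z axes, in that order (R = Rz(yaw) Ry(pitch) Rx(roll)).
In Python, from plant import r gives the robot as it stands.
- The arm moves only by the tool carry_out, never from a script. Its argument "plan" is a list of rows, each a list of 6 numbers: the shift along the world's x, y, z in m, then the turn, a rotation vector about the world's x, y, z in rad. In form: [[tx, ty, tz, wx, wy, wz], ...]. A call has 1 to 12 rows; each row shifts and turns the pose as measured when the row begins; what a row does not reach is not made up. A row lasts 1/12 s, in which the tool goes at most 41.7 mm and 7.16 degrees, less where a joint would pass 70% of its speed; a pose out of reach is approached as far as the arm can. A call with a gripper value outside its range is refused whole. "fingers" is the closure, from -1 (fully open) to 1 (shut), set as the call begins (left out, the last holds). The fingers move at their own pace and stop on an object; "force" is the grip in N (left out, the last holds). Time passes only in rows, so rows that do not move let the fingers close. It gives the time, the measured TCP pose, the force and the opening at its end, in the units of the state.
- r.get_state(): the state, without advancing time (a new reading comes with each control period).
- r.capture(name): name is "scene" or "side" or "wrist"; returns the picture (420x560x3 uint8, red, green, blue); there is no depth.
- r.camera_model(name): a dict with "fov_y" (degrees; the focal length in pixels is half the picture's height over the tangent of half this angle, whatever the lens; pixels are square), "cx", "cy" (the principal point, pixels), "R" (3x3) and "t" (3): a world point X has camera coordinates R X + t; the wrist camera has in their place "mount" (4x4, takes a point from camera to tool coordinates, whose origin is the TCP and whose axes are the flange's). Camera axes: x right, y down, z forward; pixel columns grow to the right and rows downward; lengths in m; the calibration is good to about 2 mm. A picture is of the moment at which its call begins: read the wrist's pose just before it. camera_model takes no time and is no camera call.
- r.close_job(): hands the job in, once; it reports no verdict.
The state is a dict: "time_s": time; "joints": joint angles; "qd": joint speeds; "joint_torque": joint torques, N m; "tcp_pos": TCP position; "eef_rot": TCP orientation; "contact_force": force on the tool from outside, world axes, zero at the start; "moment": the same for the moment, N m; "gripper_width": finger opening in m.
Only numpy, scipy, OpenCV 4.12 (cv2) and the standard library are available. Lean on these libraries where they do the work, as an engineer would, in place of code of your own. Each camera call takes 0.05 s, during which the arm holds its last target.

### The job

Swing the magnifier on its stiff arm to the left, well clear of the slit (at least about 60 degrees round from pointing over it), and leave it there. Then take the taper gauge out of its holder by its handle and slide its blade, upright, straight down into the middle of the slit between the two sprung plates until it drags snugly - some 8 newtons of push, each plate pressed back about 2 mm - without forcing it, and finish while still holding it still at that depth in the gripper, so that the carrier can be clamped. Leave the other things on the desk where they are.

Things in the scene. Friction and masses are not known exactly. Their poses are not given: they have to be found in the camera images.
- stand: Fixed slit stand: grey base 250 x 130 x 14 mm, two upright slit plates near its front, magnifier post behind. Origin on the desk below the middle of the slit. x runs along the slit towards the post, away from the robot; y to its left; z up; yaw up to 0.25 rad. Aluminium cheeks 14 x 44 mm, 90 mm high, stand 46 mm either side of the slit; the right one is the adjustable carrier. Slit floor: 14 mm.
- magnifier (a joint): Angle of the magnifier arm, rad: 0 = lens over the slit, arm along the stand's -x; positive = swung left (clockwise seen from above, towards the stand's +y). Range -0.4 to 1.6, starts at -0.3 to 0.2. Stiff pivot (0.4 N m, about 2 N at the knob): stays where it is left.
- magnifier_knob (a point): Middle of the black upright knob (14 mm diameter, 38 mm high) on the lens rim farthest from the post, 208 mm from the pivot axis. The point is 185 mm above the desk, the knob's top 200 mm, the rim at its foot 168 mm. The lens, 91 mm across its black ring, is centred 160 mm from the pivot axis; its underside is 154 mm above the desk.
- magnifier_pivot (a point): Point on the magnifier's vertical pivot axis, 185 mm above the desk, on the stand's +x axis 160 mm from the slit. Post and pivot below it are up to 28 mm thick, 168 mm high.
- plate_left_edge (a point): Middle of the throat edge of the left (+y) slit plate, on its inner face, 90 mm above the desk. The steel plates are 44 mm long along the slit; flared lips above the throat, up to 99 mm high and 18 mm apart at the top, lead the blade in. Middle of the slit = midpoint of the two edges.
- plate_right_edge (a point): The same for the right slit plate. At rest the gap between the two edges is 4.5 to 6.5 mm, set differently each time by the carrier on the right.
- plate_left (a joint): How far the left plate is pressed back (outwards) against its spring, m: 0 at rest, 2500 N/m, stop at 0.007. Should end near 0.002 (5 N); over 0.005 is forced.
- plate_right (a joint): The same for the right plate, relative to its carrier; 0 at rest, 2500 N/m.
- gauge: Taper gauge, upright in its holder: steel blade 22 mm wide (x), black handle on top. Origin: middle of the blade's tip; z up, y across the thickness: 3 mm at the tip, 1 mm more every 8 mm, 13 mm at 80 mm. Handle from 85 to 130 mm, 22 mm thick (y), 32 mm wide (x). 90 g. Goes in with x along the stand's x, either way round; touches both plates 12 to 28 mm deep, then moves each 1 mm per 16 mm.
- gauge_grip (a point): Middle of the gauge's handle, 113 mm above the tip: grip here from above across the 22 mm thickness (gauge's y).
- holder: Fixed grey block, 64 (x) x 50 (y) x 92 mm high, origin in the middle of its underside, to the left or right of the stand. The gauge hangs in its open-topped slot (26 x 16 mm, 89 mm deep), handle resting on the block's top, tip 7 mm above the desk, turned as the block (up to 0.5 rad). Pull the gauge straight up by 90 mm to free it.
- planchet_tin: Bystander: round tin, 66 mm across, 24 mm high, on the other side of the stand from the holder.
- stapler: Bystander: desk stapler, 134 x 34 x 44 mm, near the desk's front edge.
- calculator: Bystander: pocket calculator, 118 x 70 x 13 mm, near the front edge.
- eraser: Bystander: eraser, 52 x 22 x 13 mm, near the front edge.
- pot_spare: Bystander: sample pot with ribbed cap, 50 mm across, 54 mm high, at the left.
There are look-alikes about, which are no part of the job. Of the things that look like the gauge, the middle-sized one is meant.

How it is judged:
By the outcome, as a careful person would: the job done as asked, in the order asked, and still so for the second after the job is handed in, while the arm keeps its last pose, push and grip.
It also fails if it takes over 59 s, if anything falls off the work surface, if the arm or the gripper's body presses on something with over 40 N, if the wrist force passes 120 N, or if a joint passes its speed limit or range.

## Working session

There is one attempt and no reset: what is moved stays moved. The work goes in short steps, Python scripts to look and compute and a tool call to move; the robot and the scene stay as the last step left them, time stands still between calls to the robot, and variables do not carry over. Pictures are saved under pics/ and viewed, and the job is handed in when it is done.

Besides the shell and the picture viewer there is one more tool, called after ">>>" as name(argument=value, ...) on one line, values as JSON. carry_out: Moves the arm, as the interface text tells. Its arguments: {"type":"object","properties":{"plan":{"type":"array"},"fingers":{"type":"number"},"force":{"type":"number"}},"required":["plan"]}

```bash
mkdir -p pics; ls; python3 - <<'E'
from plant import r
import cv2,numpy as np
print(r.get_state()); print(r.grasp_offset)
for n in ["scene","side","wrist"]:
    m=r.camera_model(n); print(n,m)
    im=r.capture(n); cv2.imwrite(f"pics/{n}0.png",cv2.cvtColor(im,cv2.COLOR_RGB2BGR))
E
```

```text
pics
{'time_s': 0.0, 'joints': array([-5.50552255e+01,  2.05900065e+01,  6.34549751e-01, -2.11779829e-02,
       -7.01356807e+01, -1.65062620e+01]), 'qd': array([-0.0398579 ,  0.14660996, -0.0466209 , -0.07643645, -0.02496595,
        0.04815254]), 'joint_torque': array([-4.81436982e-04, -5.82714915e+01,  2.93051952e+01,  6.99681357e+00,
        6.84410290e-03, -1.57301256e-04]), 'tcp_pos': array([ 0.21331457, -0.63989534,  0.22564138]), 'eef_rot': array([ 1.79906961e+02, -6.80829682e-03, -1.61568694e+02]), 'contact_force': array([-0.15257694, -0.56591729,  1.20756854]), 'moment': array([ 0.00206177, -0.01417737,  0.04165466]), 'gripper_width': 0.08756085512712752}
-0.0188
scene {'fov_y': 44.87762939447444, 'cx': 281.38744606415065, 'cy': 212.6056859950614, 'R': array([[-0.7435862 , -0.66862518,  0.00446444],
       [-0.47029755,  0.51825418, -0.71430583],
       [ 0.47528915, -0.53324758, -0.69981944]]), 't': array([0.44633602, 0.3322955 , 1.08729803])}
side {'fov_y': 46.71870880772964, 'cx': 271.46866142929224, 'cy': 213.12326088263222, 'R': array([[-0.96097406, -0.27623363, -0.01496142],
       [-0.09185364,  0.36962461, -0.92462995],
       [ 0.260944  , -0.88717114, -0.38057273]]), 't': array([0.50816884, 0.16270248, 1.41884196])}
wrist {'fov_y': 68.65744940737137, 'cx': 277.83484885507795, 'cy': 209.51297148101827, 'mount': array([[ 1.38203167e-03, -9.54936632e-01, -2.96806535e-01,
         8.15365830e-02],
       [ 9.99998892e-01,  1.15550895e-03,  9.38632671e-04,
        -8.87377319e-04],
       [-5.53372113e-04, -2.96807503e-01,  9.54937171e-01,
        -1.57729781e-01],
       [ 0.00000000e+00,  0.00000000e+00,  0.00000000e+00,
         1.00000000e+00]])}
```

View pics/scene0.png

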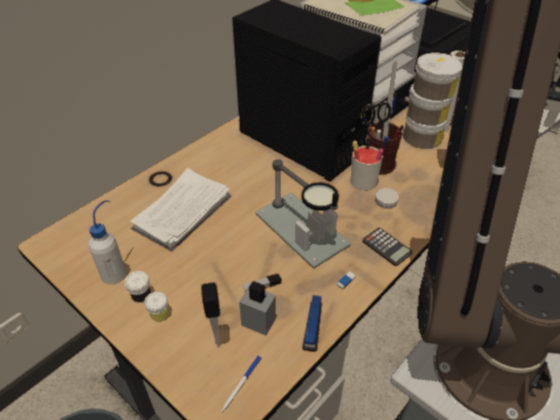

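View pics/side0.png

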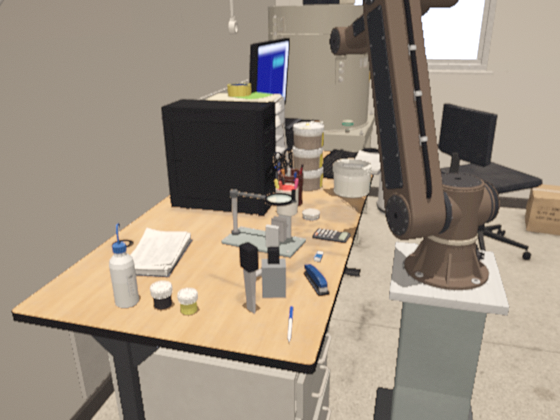

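View pics/wrist0.png

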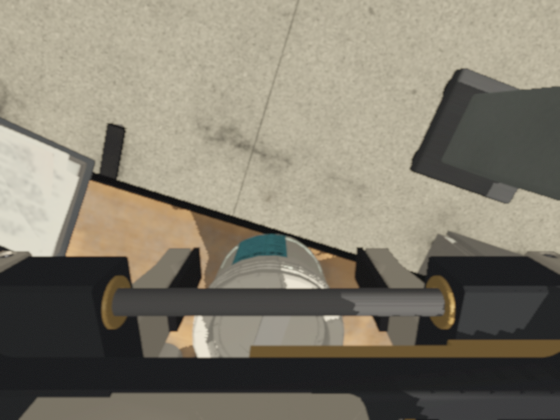

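The scene view shows the stand at about (305,225) and the lens ring at (320,197). The holder with its black handle is near (258,305). The larger look-alike stands at (212,310) and the small one lies at (265,283). I'll zoom in to measure.

```bash
cat > h.py <<'E'
import numpy as np,cv2
from plant import r
def f(m): return 210/np.tan(np.radians(m["fov_y"]/2))
def ray(n,u,v,pose=None):
    m=r.camera_model(n)
    d=np.array([(u-m["cx"])/f(m),(v-m["cy"])/f(m),1.0])
    if n=="wrist":
        p,R=pose; M=m["mount"]; o=R@M[:3,3]+p; return o,R@M[:3,:3]@d
    return -m["R"].T@m["t"], m["R"].T@d
def onz(n,u,v,z,pose=None):
    o,d=ray(n,u,v,pose); return o+d*(z-o[2])/d[2]
def tri(a,b):
    (o1,d1),(o2,d2)=a,b
    A=np.stack([d1,-d2],1); s=np.linalg.lstsq(A,o2-o1,rcond=None)[0]
    p,q=o1+s[0]*d1,o2+s[1]*d2
    return (p+q)/2,np.linalg.norm(p-q)
def proj(n,X,pose=None):
    m=r.camera_model(n); X=np.asarray(X,float)
    if n=="wrist":
        p,R=pose; M=m["mount"]; c=M[:3,:3].T@(R.T@(X-p)-M[:3,3])
    else: c=m["R"]@X+m["t"]
    return np.array([m["cx"]+f(m)*c[0]/c[2],m["cy"]+f(m)*c[1]/c[2]])
def pose():
    from scipy.spatial.transform import Rotation as Ro
    s=r.get_state(); return np.array(s["tcp_pos"]),Ro.from_euler("xyz",s["eef_rot"],degrees=True).as_matrix()
def save(im,name): cv2.imwrite("pics/"+name,cv2.cvtColor(im,cv2.COLOR_RGB2BGR))
E
python3 - <<'E'
import cv2
a=cv2.imread("pics/scene0.png")
cv2.imwrite("pics/z1.png",cv2.resize(a[150:350,190:390],None,fx=4,fy=4,interpolation=cv2.INTER_CUBIC)[:, :][:600] if 0 else cv2.resize(a[150:270,240:400],None,fx=5,fy=5,interpolation=cv2.INTER_CUBIC))
cv2.imwrite("pics/z2.png",cv2.resize(a[260:360,190:330],None,fx=5.5,fy=5.5,interpolation=cv2.INTER_CUBIC))
b=cv2.imread("pics/side0.png")
cv2.imwrite("pics/z3.png",cv2.resize(b[180:320,200:360],None,fx=4.2,fy=4.2,interpolation=cv2.INTER_CUBIC))
from h import *
for n in("scene","side"): print(n,ray(n,0,0)[0])
E
```

```text
scene [-0.0286139   0.70601701  0.99628027]
side [0.13304359 1.33899012 0.69801507]
```

View pics/z1.png

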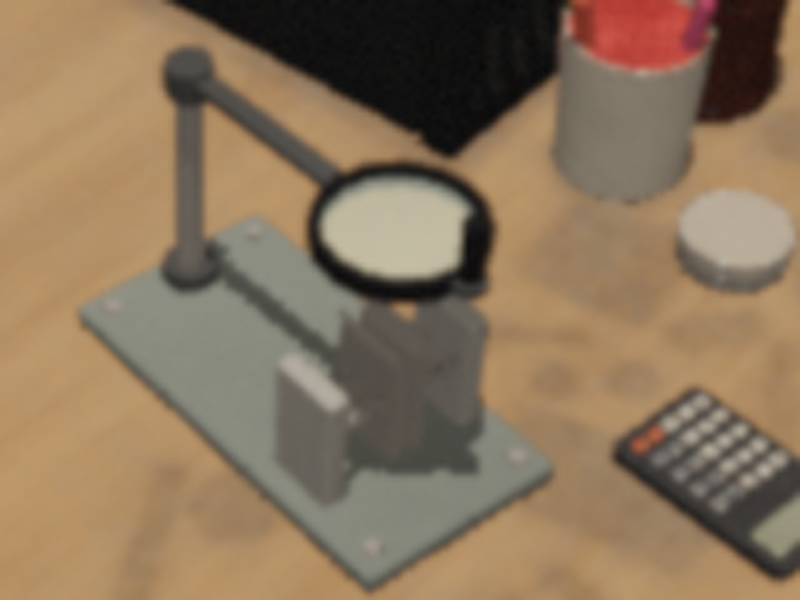

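View pics/z2.png

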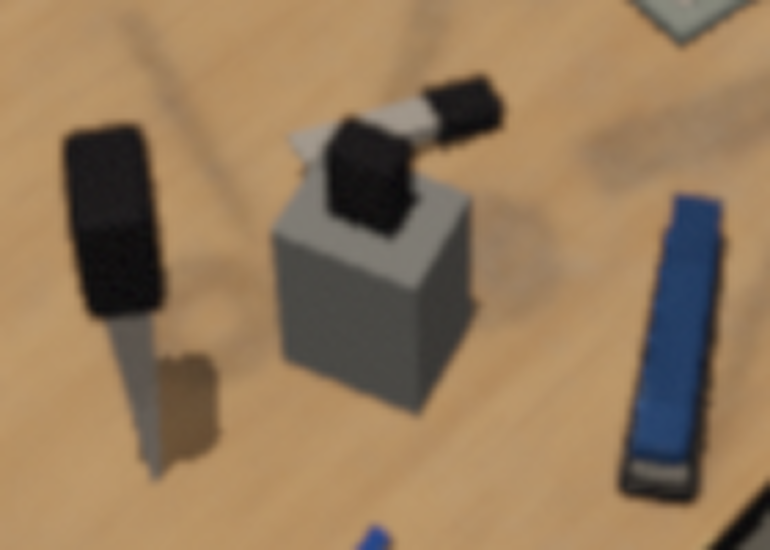

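View pics/z3.png

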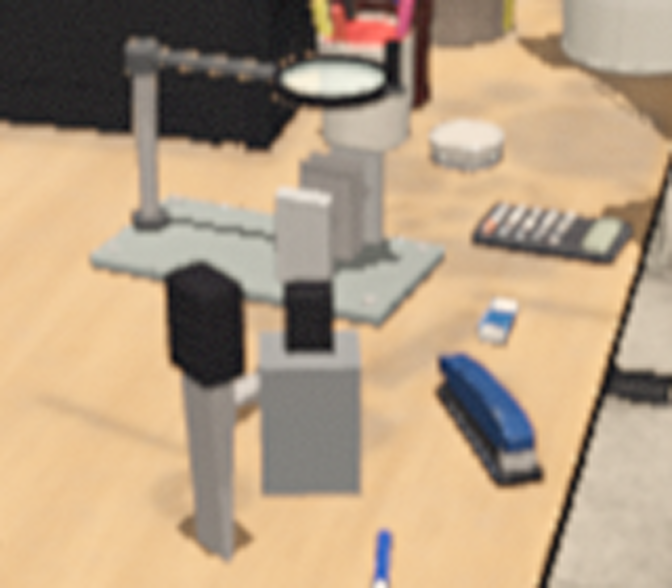

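```bash
python3 - <<'E'
from h import *
np.set_printoptions(precision=4,suppress=True)
S=lambda x,y:(240+x/5,150+y/5)
D=lambda x,y:(200+x/4.2,180+y/4.2)
Q=lambda x,y:(190+x/5.5,260+y/5.5)
c=[onz("scene",*S(*p),0.014) for p in [(82,312),(370,582),(550,466),(258,217)]]
print("base",*c); print([np.linalg.norm(c[i]-c[(i+1)%4]) for i in range(4)])
for i,j in((1,0),(2,3)): v=c[j]-c[i]; print("yaw",np.arctan2(v[1],v[0]))
c2=[onz("side",*D(*p),0.014) for p in [(92,255),(378,316),(442,252),(172,202)]]
print("base side",*c2)
print("pivot top tri",tri(ray("scene",*S(190,75)),ray("side",*D(142,55))))
print("knob tri",tri(ray("scene",*S(476,240)),ray("side",*D(392,65))))
print("knob onz",onz("scene",*S(476,240),.185),onz("side",*D(392,65),.185))
print("lens",onz("scene",*S(400,230),.161),onz("side",*D(333,80),.161))
h=[onz("scene",*Q(*p),0.092) for p in [(273,232),(415,287),(470,197),(340,150)]]
print("holder",*h)
h0=[onz("scene",*Q(*p),0.0) for p in [(285,358),(418,412),(478,310)]]
print("holder bottom",*h0)
h2=[onz("side",*D(*p),0.092) for p in [(262,365),(360,365)]]
print("holder side",*h2)
E
```

```text
base [0.6901 0.0033 0.014 ] [0.4502 0.0454 0.014 ] [ 0.4302 -0.0779  0.014 ] [ 0.6695 -0.1208  0.014 ]
[np.float64(0.24356122601141997), np.float64(0.12484778984114239), np.float64(0.24310487144870108), np.float64(0.12575775361799918)]
yaw -0.17362727199868122
yaw -0.17739039696694514
base side [0.6937 0.0106 0.014 ] [0.4539 0.0552 0.014 ] [ 0.432  -0.0614  0.014 ] [ 0.6668 -0.0998  0.014 ]
pivot top tri (array([ 0.6714, -0.0631,  0.1538]), np.float64(0.00344182625632096))
knob tri (array([ 0.4691, -0.0461,  0.1709]), np.float64(0.0015664686693689178))
knob onz [ 0.4615 -0.0336  0.185 ] [ 0.4592 -0.0082  0.185 ]
lens [ 0.5078 -0.0363  0.161 ] [ 0.5094 -0.0296  0.161 ]
holder [0.4679 0.2823 0.092 ] [0.4091 0.2637 0.092 ] [0.422  0.2182 0.092 ] [0.4763 0.2361 0.092 ]
holder bottom [0.4696 0.2804 0.    ] [0.411  0.2622 0.    ] [0.426  0.2093 0.    ]
holder side [0.4705 0.2827 0.092 ] [0.4122 0.2676 0.092 ]
```

```bash
python3 - <<'E'
from h import *
np.set_printoptions(precision=4,suppress=True)
D=lambda x,y:(200+x/4.2,180+y/4.2)
Q=lambda x,y:(190+x/5.5,260+y/5.5)
print("big tip",onz("scene",*Q(153,475),0),onz("side",*D(220,555),0))
print("big handle top",tri(ray("scene",*Q(107,175)),ray("side",*D(205,285))))
print("handle mid top", tri(ray("scene",*Q(372,142)),ray("side",*D(309,285))))
E
```

```text
big tip [0.47   0.3546 0.    ] [0.4769 0.3551 0.    ]
big handle top (array([0.4844, 0.3438, 0.1748]), np.float64(0.000536003024030262))
handle mid top (array([0.4497, 0.2448, 0.1304]), np.float64(0.0022729494873707902))
```

The larger look-alike stands about 0.1 m from the holder, so it matters for gripper clearance. First I'll raise the arm and bring the wrist camera over the stand.

>>> carry_out(plan=[[0,0,0.04,0,0,0.12],[0,0,0.04,0,0,0.12],[0,0,0.04,0,0,0.12],[0.012,0.03,0.01,0,0,0.12],[0.012,0.03,0,0,0,0.12],[0.012,0.03,0,0,0,0.12],[0.012,0.03,0,0,0,0.12],[0.012,0.03,0,0,0,0.12],[0.012,0.03,0,0,0,0.12],[0.012,0.03,0,0,0,0.12],[0.012,0.03,0,0,0,0.12],[0.012,0.03,0,0,0,0.12]], fingers=-1)

```text
time_s: 1.15
tcp_pos: [0.3193, -0.3605, 0.3533]
eef_rot: [179.2, -0.2, -76.2]
contact_force: [1.4, -0.0, 0.6]
gripper_width: 0.0875
```

>>> carry_out(plan=[[0.013,0.03,0,0,0,0.115],[0.013,0.03,0,0,0,0.115],[0.013,0.03,0,0,0,0.115],[0.013,0.03,0,0,0,0.115],[0.013,0.03,0,0,0,0.115],[0.013,0.03,0,0,0,0.115],[0.014,0.03,0,0,0,0.115],[0.014,0.03,0,0,0,0.115],[0.014,0.03,0,0,0,0.115],[0.014,0.03,0,0,0,0.115],[0.012,0.025,0,0.01,0,0.03],[0,0,0,0,0,0]])

```text
time_s: 2.15
tcp_pos: [0.4669, -0.0131, 0.3533]
eef_rot: [-180.0, -0.3, -4.3]
contact_force: [-0.1, -0.6, -0.2]
gripper_width: 0.0875
```

```bash
python3 - <<'E'
from h import *
p=pose(); print(p,r.get_state()["eef_rot"]); im=r.capture("wrist"); save(im,"w1.png"); np.savez("w1.npz",p=p[0],R=p[1])
E
```

```text
(array([ 0.46685655, -0.01312644,  0.35334108]), array([[ 9.97122003e-01, -7.56775177e-02,  4.54149148e-03],
       [-7.56772102e-02, -9.97132339e-01, -2.39765374e-04],
       [ 4.54661288e-03, -1.04612076e-04, -9.99989659e-01]])) [-179.99400611   -0.26050263   -4.34017913]
```

View pics/w1.png

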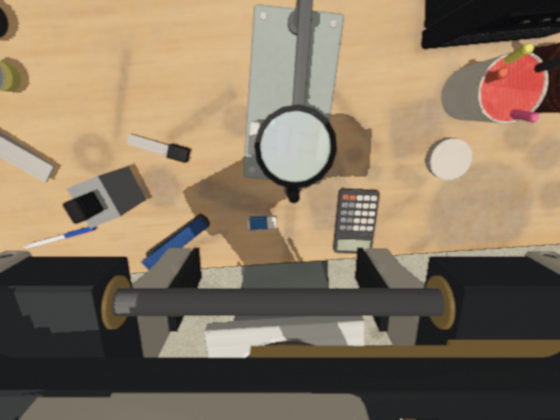

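The wrist view shows the lens ring at (296,146), the knob at (293,192), the pivot near (302,20), and the holder handle at (84,207).

```bash
python3 - <<'E'
from h import *
np.set_printoptions(precision=4,suppress=True)
a=cv2.imread("pics/w1.png")
z=np.load("w1.npz"); P=(z["p"],z["R"])
cv2.imwrite("pics/w1a.png",cv2.resize(a[0:210,230:390],None,fx=3.8,fy=2.85*3.8/3.8,interpolation=cv2.INTER_CUBIC) if 0 else cv2.resize(a[90:210,230:390],None,fx=5,fy=5,interpolation=cv2.INTER_CUBIC))
cv2.imwrite("pics/w1b.png",cv2.resize(a[150:250,40:180],None,fx=5.5,fy=5.5,interpolation=cv2.INTER_CUBIC))
cv2.imwrite("pics/w1c.png",cv2.resize(a[0:120,230:390],None,fx=5,fy=5,interpolation=cv2.INTER_CUBIC))
for nm,u,v,h in [("lens",296,146,.161),("knobtop",293,198,.2),("knobmid",293,192,.185),("pivot",302,20,.185)]: print(nm,onz("wrist",u,v,h,P))
E
```

```text
lens [ 0.5116 -0.038   0.161 ]
knobtop [ 0.4622 -0.0298  0.2   ]
knobmid [ 0.4649 -0.0307  0.185 ]
pivot [ 0.6291 -0.049   0.185 ]
```

View pics/w1a.png

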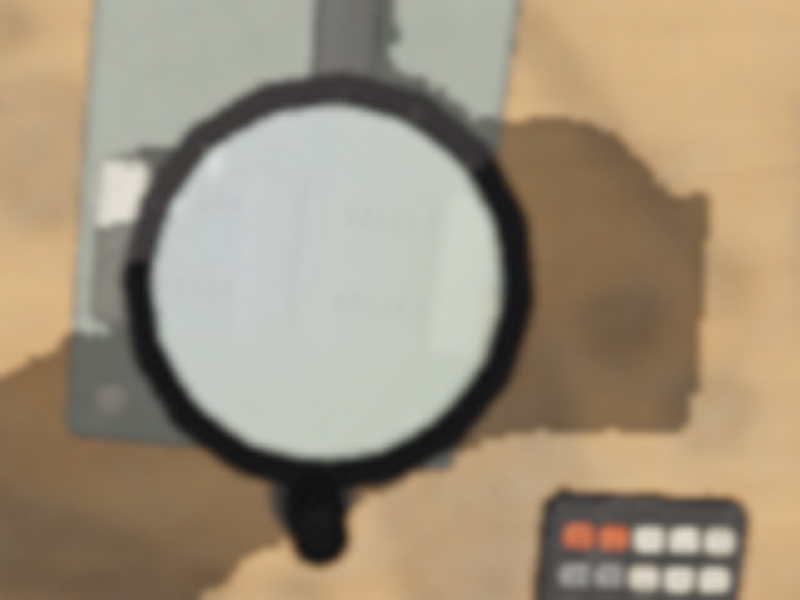

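View pics/w1b.png

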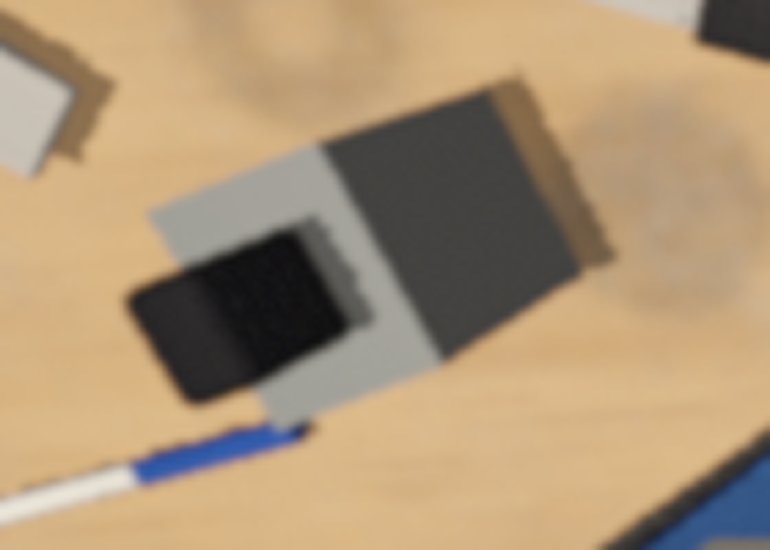

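View pics/w1c.png

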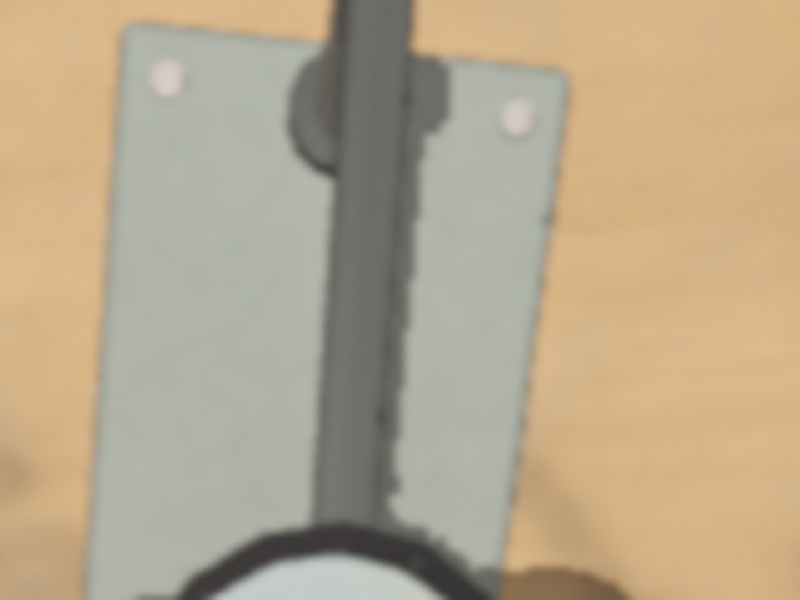

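```bash
python3 - <<'E'
from h import *
np.set_printoptions(precision=4,suppress=True)
z=np.load("w1.npz"); P=(z["p"],z["R"])
W=lambda u,v,h:onz("wrist",u,v,h,P)
c=[W(255,5.2,.014),W(344.2,13.8,.014),W(320.5,183.5,.014),W(243.8,176.8,.014)]
print(*c,[np.linalg.norm(c[i]-c[(i+1)%4]) for i in range(4)])
for i,j in((3,0),(2,1)): v=c[j]-c[i]; print("yaw",np.arctan2(v[1],v[0]))
ctr=np.mean(c,0); yaw=-0.5*0
v=(c[0]-c[3]+c[1]-c[2]); v/=np.linalg.norm(v); print("ctr",ctr,"dir",v)
print("knob top",W(293.8,199,.2),"lens",W(296,146.5,.161))
l=W(296,146.5,.161); k=W(293.8,199,.2); d=k-l; print(np.linalg.norm(d[:2]))
def B(x,y):return (40+x/5.5,150+y/5.5)
h=[W(*B(*p),.092) for p in [(148,212),(322,143),(445,358),(285,430)]]
print("holder",*h,[np.linalg.norm(h[i]-h[(i+1)%4]) for i in range(4)],"ctr",np.mean(h,0))
g=[W(*B(*p),.137) for p in [(127,300),(188,280-10),(258,385),(195,405)]]
print("handle top",*g,np.mean(g,0))
h=[W(*B(*p),0) for p in [(490,90),(580,268)]];print(h)
E
```

```text
[0.6956 0.0009 0.014 ] [ 0.6757 -0.1239  0.014 ] [ 0.4333 -0.0823  0.014 ] [0.4538 0.0427 0.014 ] [np.float64(0.1264494937982998), np.float64(0.24602633828297651), np.float64(0.12664654652547275), np.float64(0.24543828873077275)]
yaw -0.17104184889905388
yaw -0.17021565756515367
ctr [ 0.5646 -0.0406  0.014 ] dir [ 0.9855 -0.1698  0.    ]
knob top [ 0.461  -0.0306  0.2   ] lens [ 0.511 -0.038  0.161]
0.050538200882942336
holder [0.4701 0.2812 0.092 ] [0.4843 0.2328 0.092 ] [0.426  0.2147 0.092 ] [0.4094 0.2614 0.092 ] [np.float64(0.05050673125187778), np.float64(0.06104176525069426), np.float64(0.04955935715681403), np.float64(0.06388728639943334)] ctr [0.4475 0.2475 0.092 ]
handle top [0.4582 0.2594 0.137 ] [0.4642 0.2435 0.137 ] [0.4356 0.2346 0.137 ] [0.4318 0.2507 0.137 ] [0.4475 0.2471 0.137 ]
[array([0.4829, 0.2334, 0.    ]), array([0.4257, 0.2174, 0.    ])]
```

>>> carry_out(plan=[[-0.0035,-0.018,0,0,-0.004,-0.05],[0,0,-0.035,0,0,0],[0,0,-0.035,0,0,0],[0,0,-0.035,0,0,0],[0,0,-0.035,0,0,0],[0,0,-0.02,0,0,0],[0,0,0,0,0,0]], fingers=-0.3)

```text
time_s: 2.78
tcp_pos: [0.4597, -0.0372, 0.1899]
eef_rot: [-180.0, -0.8, -7.8]
contact_force: [-1.1, 0.8, -0.6]
gripper_width: 0.0574
```

```bash
python3 - <<'E'
from h import *
p=pose(); print(p[0],r.get_state()["eef_rot"],r.get_state()["contact_force"]); im=r.capture("wrist"); save(im,"w2.png")
E
```

```text
[ 0.45969682 -0.03720373  0.18985073] [-179.95424789   -0.80180941   -7.77640865] [-1.09344964  0.79890375 -0.5661552 ]
```

View pics/w2.png

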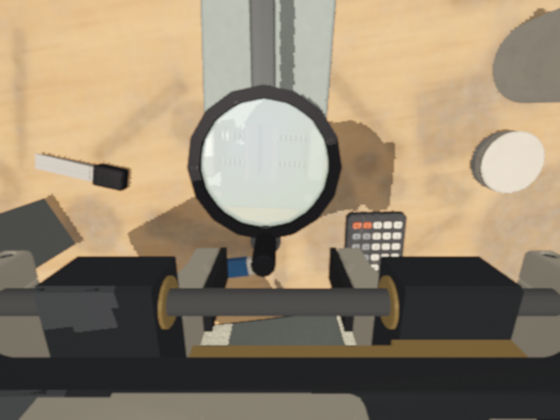

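```bash
python3 - <<'E'
from h import *
p=pose()
print(onz("wrist",263,263,.2,p),onz("wrist",265,240,.168,p),onz("wrist",264.5,161,.161,p))
E
```

```text
[ 0.46487399 -0.03090543  0.2       ] [ 0.46518553 -0.03071242  0.168     ] [ 0.51403948 -0.03728295  0.161     ]
```

>>> carry_out(plan=[[0.0055,0.0065,0,0,0.01,0],[0,0,-0.014,0,0,0],[0,0,0,0,0,0]])

```text
time_s: 3.08
tcp_pos: [0.4688, -0.0309, 0.1823]
eef_rot: [-180.0, -0.6, -7.9]
contact_force: [-0.5, -0.5, -0.8]
gripper_width: 0.0568
```

>>> carry_out(plan=[[0,0,0,0,0,0],[0,0,0,0,0,0],[0,0,0,0,0,0],[0,0,0,0,0,0]], fingers=1, force=8)

```text
time_s: 3.42
tcp_pos: [0.4726, -0.0302, 0.1881]
eef_rot: [-179.8, -1.0, -7.8]
contact_force: [-0.5, 0.6, 0.6]
gripper_width: 0.0358
```

```bash
python3 - <<'E'
from h import *
for i in range(2):
    s=r.get_state(); print(s["time_s"],s["tcp_pos"],s["eef_rot"],s["qd"],s["contact_force"])
im=r.capture("wrist"); save(im,"w3.png")
s=r.get_state(); print(s["time_s"],s["tcp_pos"],s["eef_rot"],s["qd"],s["gripper_width"])
E
```

```text
3.4167 [ 0.47259926 -0.03016952  0.18812091] [-179.8486652    -0.98803677   -7.83433977] [ 5.08309908e-02 -6.22848708e-01  9.57822965e-01  9.56929483e-02
 -7.40325950e-01  5.59323164e-04] [-0.45987274  0.59085996  0.64643842]
3.4167 [ 0.47259926 -0.03016952  0.18812091] [-179.8486652    -0.98803677   -7.83433977] [ 5.08309908e-02 -6.22848708e-01  9.57822965e-01  9.56929483e-02
 -7.40325950e-01  5.59323164e-04] [-0.45987274  0.59085996  0.64643842]
3.4667 [ 0.47269825 -0.03018736  0.18820481] [-179.84279229   -1.0086055    -7.83271344] [-0.00796931  0.26476927 -0.52369292 -0.02988935  0.36582607  0.05044826] 0.03191715886841993
```

View pics/w3.png

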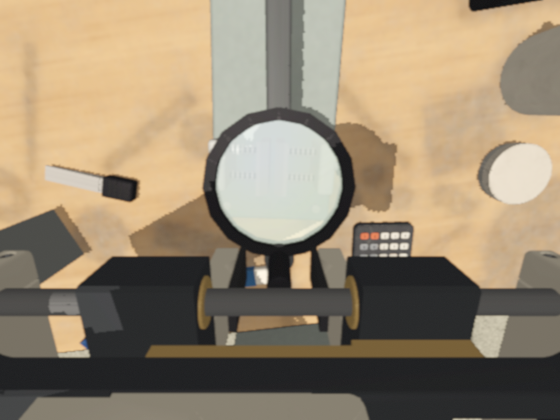

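>>> carry_out(plan=[[-0.008,-0.001,-0.014,0,0.012,0],[-0.001,0,-0.0015,0,0,0],[-0.001,0,-0.0015,0,0,0]])

```text
time_s: 3.72
tcp_pos: [0.4637, -0.0308, 0.1722]
eef_rot: [-179.9, -0.5, -7.8]
contact_force: [3.5, 0.7, 11.7]
gripper_width: 0.0141
```

>>> carry_out(plan=[[0,0,0,0,0,0]])

```text
time_s: 3.8
tcp_pos: [0.4638, -0.0308, 0.1723]
eef_rot: [-179.9, -0.5, -7.8]
contact_force: [0.4, -1.2, -3.0]
gripper_width: 0.0135
```

```bash
python3 - <<'E'
from h import *
p=pose()[0]; c=np.array([.671,-.059]); d=p[:2]-c; print(np.linalg.norm(d),np.degrees(np.arctan2(d[1],d[0])))
f0=np.arctan2(d[1],d[0])
for k in range(14):
    a=f0-.1*k; b=a-.1
    print(k,np.round(.208*(np.array([np.cos(b),np.sin(b)])-[np.cos(a),np.sin(a)]),4), np.round(c+.208*np.array([np.cos(b),np.sin(b)]),4))
E
```

```text
0.20914691455089363 172.25447123058137
0 [0.0038 0.0204] [ 0.4687 -0.0105]
1 [0.0058 0.02  ] [0.4746 0.0094]
2 [0.0078 0.0193] [0.4824 0.0287]
3 [0.0097 0.0184] [0.4921 0.0471]
4 [0.0115 0.0173] [0.5036 0.0644]
5 [0.0132 0.0161] [0.5167 0.0805]
6 [0.0147 0.0147] [0.5314 0.0952]
7 [0.0161 0.0132] [0.5475 0.1084]
8 [0.0173 0.0115] [0.5648 0.1199]
9 [0.0184 0.0097] [0.5832 0.1296]
10 [0.0193 0.0078] [0.6025 0.1374]
11 [0.0199 0.0059] [0.6224 0.1433]
12 [0.0204 0.0038] [0.6429 0.1471]
13 [0.0207 0.0018] [0.6636 0.1489]
```

Gripped at 13.5 mm opening, with the radius checking at 209 mm. Swinging the first part.

>>> carry_out(plan=[[0.004,0.0205,0.001,0,0,-0.1],[0.006,0.02,0,0,0,-0.1],[0.008,0.0195,0,0,0,-0.1],[0.0095,0.0185,0,0,0,-0.1],[0.0115,0.0175,0,0,0,-0.1]])

```text
time_s: 4.22
tcp_pos: [0.4998, 0.063, 0.1726]
eef_rot: [179.8, -0.5, -37.7]
contact_force: [3.8, -5.7, -1.8]
gripper_width: 0.0139
```

>>> carry_out(plan=[[0.0132,0.0162,0,0,0,-0.1],[0.0147,0.0147,0,0,0,-0.1],[0.016,0.0132,0,0,0,-0.1],[0.0173,0.0115,0,0,0,-0.1],[0.0184,0.0097,0,0,0,-0.1]])

```text
time_s: 4.63
tcp_pos: [0.5787, 0.13, 0.1725]
eef_rot: [179.3, -0.6, -67.6]
contact_force: [-1.2, -3.8, 3.6]
gripper_width: 0.014
```

>>> carry_out(plan=[[0.019,0.008,0,0,0,-0.09],[0.0195,0.006,0,0,0,-0.09],[0.02,0.004,0,0,0,-0.08],[0.012,0.001,0,0,0,-0.05],[0,0,0,0,0,0]])

```text
time_s: 5.05
tcp_pos: [0.6536, 0.1503, 0.1724]
eef_rot: [179.1, -0.8, -86.6]
contact_force: [-0.2, -1.2, 3.8]
gripper_width: 0.0138
```

>>> carry_out(plan=[[0,0,0,0,0,0],[0,0,0,0,0,0],[0,0,0,0,0,0]], fingers=-0.3)

```text
time_s: 5.3
tcp_pos: [0.6536, 0.15, 0.1712]
eef_rot: [179.0, -0.8, -86.6]
contact_force: [0.5, 0.3, 0.3]
gripper_width: 0.0285
```

>>> carry_out(plan=[[0,0,0.02,0,0,0],[0,0,0.04,0,0,0],[0,0,0.04,0,0,0],[-0.01,0,0.04,0,0,0],[-0.03,0,0.04,0,0,0.12],[-0.03,-0.02,0,0,0,0.12],[-0.03,-0.02,0,0,0,0.12],[-0.03,-0.02,0,0,0,0.12],[-0.03,-0.02,0,0,0,0.12],[-0.03,-0.02,0,0,0,0.12],[0,-0.02,0,0,0,0.12],[0,0,0,0,0,0.12]])

```text
time_s: 6.3
tcp_pos: [0.4504, 0.0232, 0.3459]
eef_rot: [178.6, -1.4, -29.5]
contact_force: [0.2, -0.3, -0.6]
gripper_width: 0.0567
```

```bash
cat >> h.py <<'E'
from scipy.spatial.transform import Rotation as Ro
def go(pos,yaw,tilt=0.0):
    """remaining shift and rotvec to TCP pos, tool down with yaw deg (tilt about tool y, deg)"""
    p,R=pose(); T=Ro.from_euler("xyz",[180,0,yaw],degrees=True)*Ro.from_euler("y",tilt,degrees=True)
    w=(T*Ro.from_matrix(R).inv()).as_rotvec()
    print("shift",np.round(np.array(pos)-p,4),"rot",np.round(w,4),"deg",np.round(np.degrees(np.linalg.norm(w)),2))
E
python3 -c "
from h import *
go([.433,-.018,.2],-9.8)"
```

```text
shift [-0.0174 -0.0412 -0.1459] rot [0.0303 0.0144 0.3447] deg 19.84
```

>>> carry_out(plan=[[-0.006,-0.013,-0.036,0.01,0.005,0.115],[-0.006,-0.014,-0.036,0.01,0.005,0.115],[-0.006,-0.014,-0.036,0.01,0.005,0.115],[0,0,-0.036,0,0,0],[0,0,0,0,0,0],[0,0,0,0,0,0]], fingers=-1)

```text
time_s: 6.8
tcp_pos: [0.4262, -0.0216, 0.2018]
eef_rot: [-179.4, -0.5, -8.1]
contact_force: [1.7, -0.3, 1.4]
gripper_width: 0.0863
```

```bash
python3 - <<'E'
from h import *
go([.433,-.018,.2],-9.8)
p=pose(); print(p,r.get_state()["qd"]); im=r.capture("wrist"); save(im,"w4.png"); np.savez("w4.npz",p=p[0],R=p[1]); print(pose()[0])
z=cv2.cvtColor(im,cv2.COLOR_RGB2BGR)[20:200,160:400]; cv2.imwrite("pics/w4a.png",cv2.resize(z,None,fx=3.3,fy=3.3,interpolation=cv2.INTER_CUBIC))
im=r.capture("scene"); save(im,"s4.png")
E
```

```text
shift [ 0.0068  0.0036 -0.0018] rot [-0.0097  0.01   -0.0306] deg 1.92
(array([ 0.42622299, -0.02161718,  0.20178013]), array([[ 0.99010803, -0.13996175,  0.00983826],
       [-0.14005753, -0.99009455,  0.00983186],
       [ 0.00836472, -0.01111253, -0.99990327]])) [-0.17773009  0.97378897 -3.6272399  -1.20671902  1.61293894 -0.64862409]
[ 0.42603442 -0.02132767  0.20171469]
```

View pics/w4.png

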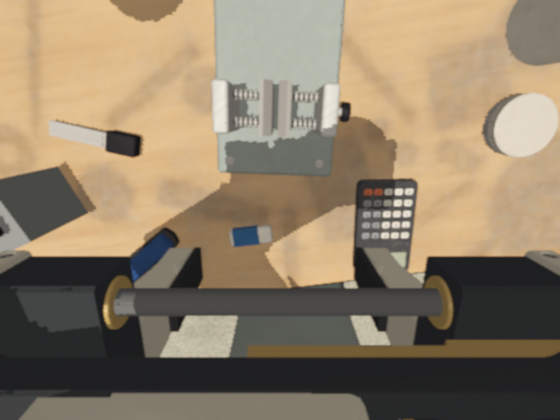

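View pics/w4a.png

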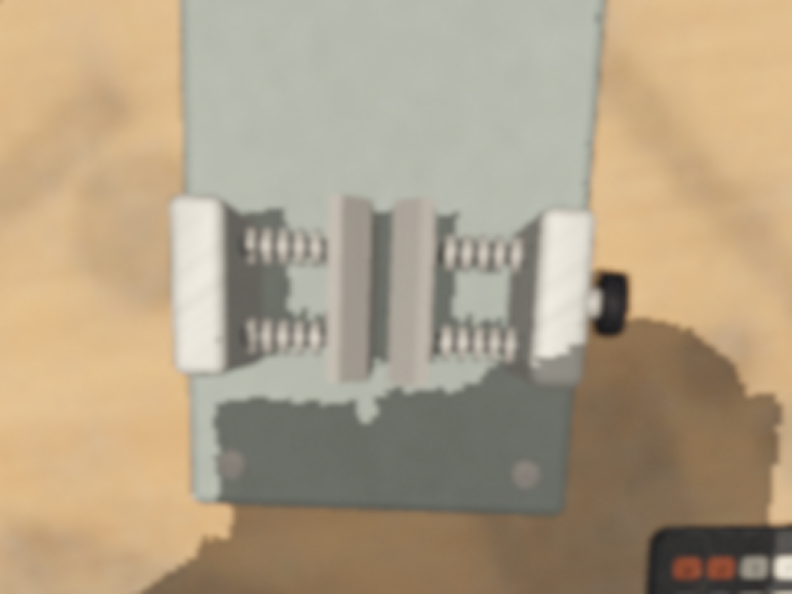

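View pics/s4.png

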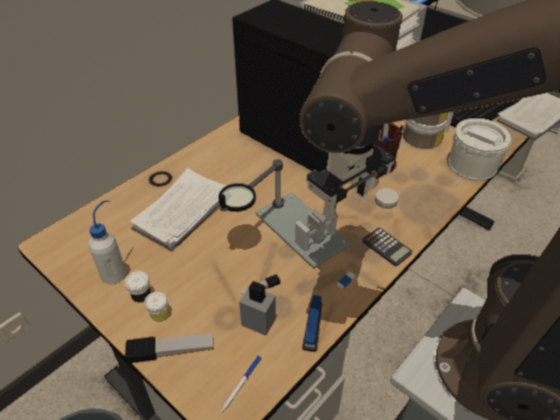

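The magnifier is clearly swung left, with the ring at (237,197) in the scene view. The tall look-alike was balanced on its tip and is now lying at (170,347). It was already lying down in my earlier wrist view, before I touched anything. Next I'll measure the slit edges.

```bash
python3 - <<'E'
from h import *
np.set_printoptions(precision=4,suppress=True,linewidth=160)
z=np.load("w4.npz"); P=(z["p"],z["R"])
g=cv2.cvtColor(cv2.imread("pics/w4.png"),cv2.COLOR_BGR2GRAY).astype(float)
for v in (88,98,106,114,124): print(v,g[v-1:v+2,256:296].mean(0).round().astype(int))
W=lambda u,v,h:onz("wrist",u,v,h,P)
A=lambda x,y:(160+x/3.3,20+y/3.3)
for nm,x,y,h in [("Lthroat",372,288,.09),("Rthroat",390,288,.09),("slit back",384,197,.095),("slit front",378,382,.095),("L cheek",(199),285,.09),("R cheek",563,297,.09)]:
    print(nm,W(*A(x,y),h))
E
```

```text
88 [178 181 184 188 190 190 185 172 158 153 152 152 151 151 152 147 127 105 102 107 109 114 131 153 164 165 165 166 166 166 169 175 179 181 176 158 132 115 111
 111]
98 [156 137 139 168 186 189 183 169 157 153 153 153 151 151 151 142 121 102 103 108 110 118 138 157 165 166 167 167 167 167 171 177 181 182 175 151 113  89 123
 170]
106 [184 184 186 189 190 189 182 169 157 153 153 153 152 152 151 140 118 102 103 107 110 121 144 161 166 167 167 167 167 169 173 178 181 179 166 141 117 110 109
 109]
114 [170 171 173 181 188 188 179 166 155 153 153 153 153 153 150 135 113 101 104 106 109 125 150 165 167 167 168 168 168 170 176 180 182 176 156 128 112 110 109
 111]
124 [170 149 158 179 189 188 178 165 156 153 153 153 153 153 148 130 107 102 106 109 115 134 155 165 167 168 168 168 168 172 178 181 181 172 150 117 108 147 188
 197]
Lthroat [ 0.5123 -0.0293  0.09  ]
Rthroat [ 0.5117 -0.0338  0.09  ]
slit back [ 0.5325 -0.0353  0.095 ]
slit front [ 0.4895 -0.0277  0.095 ]
L cheek [0.5191 0.0139 0.09  ]
R cheek [ 0.5035 -0.0768  0.09  ]
```

```bash
python3 - <<'E'
from h import *
np.set_printoptions(precision=4,suppress=True,linewidth=160)
z=np.load("w4.npz"); P=(z["p"],z["R"])
W=lambda u,v,h:onz("wrist",u,v,h,P)
a,b=W(271.65,106.5,.09),W(277.75,106.5,.09); print(a,b,np.linalg.norm(a-b),(a+b)/2)
a,b=W(272.3,88,.09),W(278.1,88,.09);c,d=W(271.1,124,.09),W(277.1,124,.09)
m1,m2=(a+b)/2,(c+d)/2; v=m1-m2; print(m1,m2,np.arctan2(v[1],v[0]))
# holder from s4
E
```

```text
[ 0.5131 -0.0285  0.09  ] [ 0.5124 -0.0335  0.09  ] 0.00508547342298515 [ 0.5127 -0.031   0.09  ]
[ 0.5269 -0.0335  0.09  ] [ 0.4989 -0.0285  0.09  ] -0.17428740973932436
```

>>> carry_out(plan=[[0,0.005,0.04,-0.003,0.005,0],[0.002,0.03,0.04,-0.003,0.005,0.05],[0.003,0.034,0,0,0,0.06],[0.003,0.034,0,0,0,0.06],[0.003,0.034,0,0,0,0.06],[0.003,0.034,0,0,0,0.06],[0.003,0.034,0,0,0,0.06],[0.003,0.034,0,0,0,0.06],[0.002,0.03,-0.01,0,0,0.03],[0,0,-0.005,0,0,0],[0,0,0,0,0,0],[0,0,0,0,0,0]])

```text
time_s: 7.9
tcp_pos: [0.4554, 0.2694, 0.2985]
eef_rot: [-178.8, -2.2, 18.4]
contact_force: [1.1, 0.0, 0.5]
gripper_width: 0.0878
```

```bash
python3 - <<'E'
from h import *
go([.4475,.247,.26],17.65)
p=pose(); im=r.capture("wrist"); save(im,"w5.png"); np.savez("w5.npz",p=p[0],R=p[1]); print(p[0],pose()[0])
z=cv2.cvtColor(im,cv2.COLOR_RGB2BGR)[110:260,180:380]; cv2.imwrite("pics/w5a.png",cv2.resize(z,None,fx=4,fy=4,interpolation=cv2.INTER_CUBIC))
E
```

```text
shift [-0.0079 -0.0224 -0.0385] rot [-0.0313  0.0311 -0.013 ] deg 2.64
[0.45538546 0.26940287 0.29845713] [0.45553124 0.26903929 0.29872883]
```

View pics/w5.png

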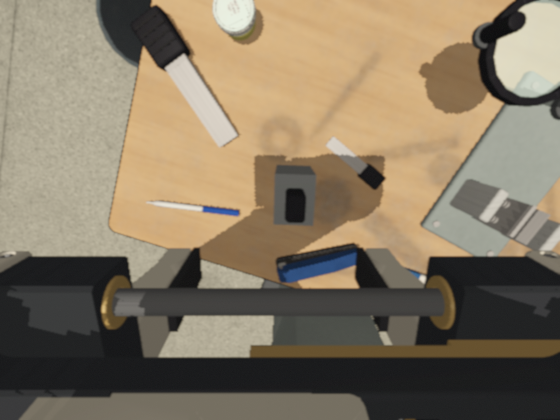

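View pics/w5a.png

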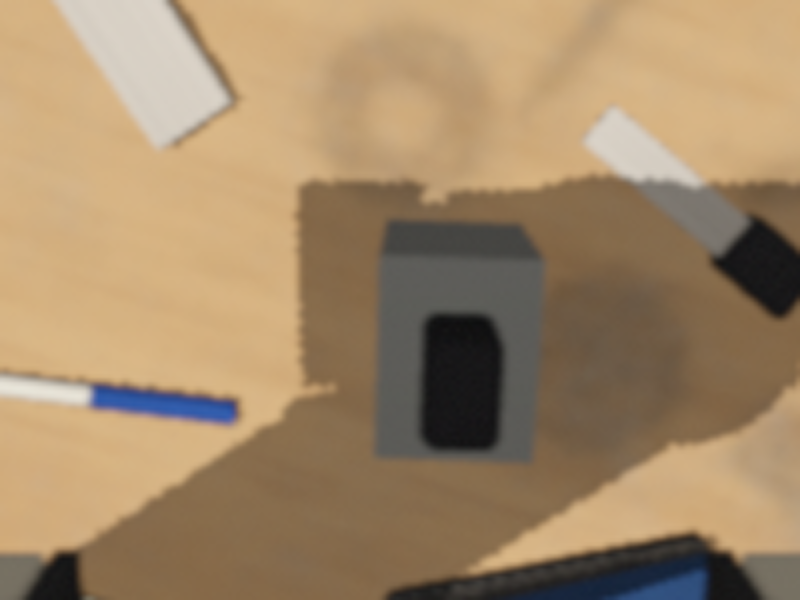

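```bash
python3 - <<'E'
from h import *
np.set_printoptions(precision=4,suppress=True,linewidth=160)
z=np.load("w5.npz"); P=(z["p"],z["R"])
W=lambda x,y,h:onz("wrist",180+x/4,110+y/4,h,P)
c=[W(*q,.092) for q in [(383,258),(545,260),(533,462),(375,455)]]
print(*c,[np.linalg.norm(c[i]-c[(i+1)%4]) for i in range(4)],"ctr",np.mean(c,0))
for i,j in((3,0),(2,1)): v=c[j]-c[i]; print("yaw",np.degrees(np.arctan2(v[1],v[0])))
for i,j in((1,0),(2,3)): v=c[j]-c[i]; print("yaw-90",np.degrees(np.arctan2(v[1],v[0]))-90)
print("handle near face low edge at top .137",W(420,450,.137),W(497,450,.137), "mid",W(458,450,.137))
print(proj("wrist",[*(np.mean(c,0)[:2]),.137],P)*4-[720,440])
E
```

```text
[0.4708 0.2808 0.092 ] [0.4858 0.2346 0.092 ] [0.425 0.216 0.092] [0.4112 0.2636 0.092 ] [np.float64(0.04852150236854751), np.float64(0.06356933471123322), np.float64(0.04949330163303155), np.float64(0.062082475617514524)] ctr [0.4482 0.2487 0.092 ]
yaw 16.08094535229669
yaw 16.980413408077847
yaw-90 17.96578366287396
yaw-90 16.216251591154986
handle near face low edge at top .137 [0.4307 0.2554 0.137 ] [0.4375 0.2355 0.137 ] mid [0.4341 0.2456 0.137 ]
[464.1719 399.3314]
```

>>> carry_out(plan=[[-0.003,-0.01,-0.01,-0.015,0.015,-0.015],[-0.004,-0.011,-0.03,-0.015,0.015,-0.01],[0,0,-0.035,0,0,0],[0,0,-0.03,0,0,0],[0,0,0,0,0,0],[0,0,0,0,0,0]])

```text
time_s: 8.45
tcp_pos: [0.4487, 0.2405, 0.1958]
eef_rot: [-179.9, -0.3, 16.2]
contact_force: [0.2, 0.3, 1.0]
gripper_width: 0.0878
```

```bash
python3 - <<'E'
from h import *
go([.4485,.249,.103],16.8)
p=pose(); im=r.capture("wrist"); save(im,"w6.png"); np.savez("w6.npz",p=p[0],R=p[1]); print(p[0],pose()[0])
E
```

```text
shift [-0.0002  0.0085 -0.0928] rot [-0.0035  0.0047  0.0099] deg 0.66
[0.44868544 0.24050452 0.19578938] [0.44838162 0.24048804 0.19570521]
```

View pics/w6.png

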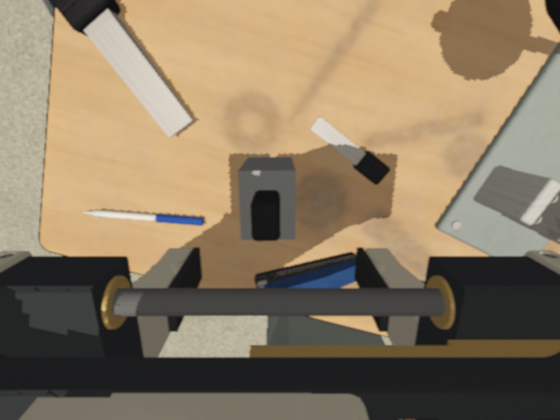

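```bash
python3 - <<'E'
from h import *
np.set_printoptions(precision=4,suppress=True,linewidth=160)
z=np.load("w6.npz"); P=(z["p"],z["R"])
im=cv2.imread("pics/w6.png"); cv2.imwrite("pics/w6a.png",cv2.resize(im[140:260,200:360],None,fx=5,fy=5,interpolation=cv2.INTER_CUBIC))
print(proj("wrist",[.4485,.249,.137],P),proj("wrist",[.4485,.249,.092],P))
E
```

```text
[265.8044 223.015 ] [267.8267 206.0334]
```

View pics/w6a.png

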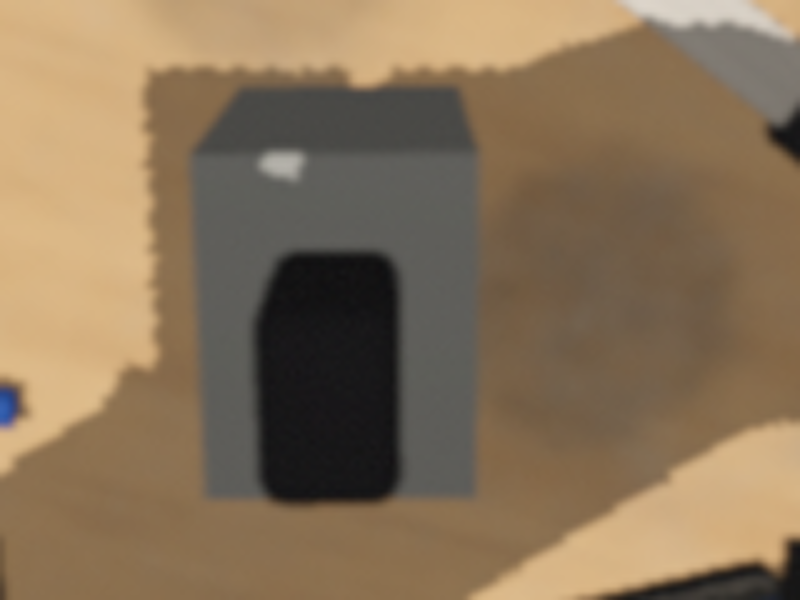

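Handle-top centre is at (265.8,221) against (265.8,223) predicted, and the block top is at (268,205) against (267.8,206). That's good agreement, so I'll descend.

>>> carry_out(plan=[[0,0.008,-0.01,-0.003,0.004,0.01],[0,0,-0.025,0,0,0],[0,0,-0.025,0,0,0],[0,0,-0.025,0,0,0],[0,0,0,0,0,0]])

```text
time_s: 8.92
tcp_pos: [0.4536, 0.2538, 0.1167]
eef_rot: [-179.5, -0.8, 16.8]
contact_force: [-0.5, -0.6, -0.4]
gripper_width: 0.0872
```

```bash
python3 - <<'E'
from h import *
go([.4485,.249,.103],16.8); s=r.get_state(); print(s["contact_force"],s["tcp_pos"])
E
```

```text
shift [-0.0051 -0.0048 -0.0137] rot [-0.012   0.0117 -0.0005] deg 0.96
[-0.52371282 -0.64811442 -0.35523807] [0.45359389 0.25378101 0.11667597]
```

>>> carry_out(plan=[[-0.005,-0.005,-0.013,-0.012,0.012,0],[0,0,0,0,0,0]])

```text
time_s: 9.08
tcp_pos: [0.4497, 0.2502, 0.1053]
eef_rot: [-180.0, -0.0, 16.9]
contact_force: [0.0, -0.2, 0.1]
gripper_width: 0.0878
```

```bash
python3 - <<'E'
from h import *
go([.4485,.249,.103],16.8); s=r.get_state(); print(s["contact_force"],s["tcp_pos"])
E
```

```text
shift [-0.0012 -0.0012 -0.0023] rot [-0.0003  0.0007 -0.0018] deg 0.11
[ 0.00483671 -0.15629419  0.08917092] [0.44965462 0.25022274 0.1052603 ]
```

>>> carry_out(plan=[[-0.0012,-0.0012,-0.002,0,0,0],[0,0,-0.0005,0,0,0],[0,0,-0.0005,0,0,0],[0,0,0,0,0,0],[0,0,0,0,0,0],[0,0,0,0,0,0],[0,0,0,0,0,0],[0,0,0,0,0,0]], fingers=1, force=30)

```text
time_s: 9.75
tcp_pos: [0.452, 0.2527, 0.1091]
eef_rot: [-179.7, -0.6, 17.0]
contact_force: [-1.4, -0.9, -0.7]
gripper_width: 0.0399
```

```bash
python3 - <<'E'
from h import *
go([.4485,.249,.102],16.8); s=r.get_state(); print(s["contact_force"],s["moment"],s["tcp_pos"],s["gripper_width"])
E
```

```text
shift [-0.0035 -0.0037 -0.0071] rot [-0.0079  0.009  -0.0036] deg 0.71
[-1.4469306  -0.8526191  -0.74895573] [-0.10093322  0.12956956 -0.03733518] [0.45196337 0.25274943 0.10911695] 0.03994040615163018
```

>>> carry_out(plan=[[-0.0035,-0.0037,-0.0065,-0.008,0.009,-0.003],[-0.0003,-0.0003,-0.0007,-0.001,0.001,0],[-0.0003,-0.0003,-0.0007,-0.001,0.001,0]])

```text
time_s: 10.0
tcp_pos: [0.448, 0.2487, 0.1013]
eef_rot: [179.9, 0.1, 16.8]
contact_force: [-5.5, 1.4, 21.6]
gripper_width: 0.022
```

```bash
python3 - <<'E'
from h import *
go([.4485,.249,.102],16.8); s=r.get_state(); print(s["contact_force"],s["moment"],s["tcp_pos"],s["gripper_width"])
E
```

```text
shift [0.0005 0.0003 0.0007] rot [ 0.0015 -0.0017 -0.0005] deg 0.13
[-5.48855363  1.41350988 21.60301679] [ 0.48616934  2.19925548 -0.00526096] [0.44795933 0.24874635 0.10126195] 0.02197601733555248
```

>>> carry_out(plan=[[0.0003,0.0003,0.008,0,0,0],[0,0,0.012,0,0,0],[0,0,0.012,0,0,0]])

```text
time_s: 10.25
tcp_pos: [0.4466, 0.2477, 0.1316]
eef_rot: [179.8, 0.5, 16.8]
contact_force: [0.8, -0.1, -1.4]
gripper_width: 0.0217
```

```bash
python3 - <<'E'
from h import *
go([.4483,.249,.21],16.8); s=r.get_state(); print(s["contact_force"],s["moment"],s["tcp_pos"],s["gripper_width"])
E
```

```text
shift [0.0017 0.0013 0.0784] rot [ 0.0061 -0.0067 -0.    ] deg 0.52
[ 0.82190088 -0.11269625 -1.4081159 ] [ 0.00934741 -0.29691622 -0.01859705] [0.44655241 0.24772748 0.13161564] 0.021735214652987726
```

>>> carry_out(plan=[[0.0017,0.0013,0.014,0.006,-0.0067,0],[0.0007,0.0005,0.014,0.002,-0.002,0],[0.0007,0.0005,0.014,0.002,-0.002,0],[0.0007,0.0005,0.014,0.002,-0.002,0]])

```text
time_s: 10.58
tcp_pos: [0.4491, 0.2489, 0.1897]
eef_rot: [-179.9, -0.2, 16.8]
contact_force: [-0.2, -0.3, -0.8]
gripper_width: 0.022
```

```bash
python3 - <<'E'
from h import *
go([.4483,.249,.21],16.8); s=r.get_state(); print(s["contact_force"],s["moment"],s["tcp_pos"],s["gripper_width"])
E
```

```text
shift [-0.0008  0.0001  0.0203] rot [-0.0021  0.0028  0.0003] deg 0.2
[-0.19257755 -0.30781941 -0.80502161] [-0.09612214  0.1467588   0.03113383] [0.44906577 0.24887344 0.18965028] 0.021979334085954875
```

>>> carry_out(plan=[[0,0,0.03,0,0,0],[0,0,0.03,0,0,0],[0.003,-0.01,0.015,0,0,0],[0.006,-0.031,0,0,0,-0.06],[0.007,-0.031,0,0,0,-0.06],[0.007,-0.031,0,0,0,-0.06],[0.007,-0.031,0,0,0,-0.06],[0.007,-0.031,0,0,0,-0.06],[0.007,-0.031,0,0,0,-0.06],[0.007,-0.031,0,0,0,-0.06],[0,0,0,0,0,0],[0,0,0,0,0,0]])

```text
time_s: 11.58
tcp_pos: [0.4982, 0.0099, 0.2753]
eef_rot: [-180.0, -0.3, -8.3]
contact_force: [1.0, 0.4, -1.0]
gripper_width: 0.0217
```

```bash
python3 - <<'E'
from h import *
go([.511,-.031,.23],-9.9); s=r.get_state(); print(s["contact_force"],s["moment"],s["tcp_pos"],s["gripper_width"])
E
```

```text
shift [ 0.0128 -0.0409 -0.0453] rot [ 0.0002  0.0045 -0.0279] deg 1.62
[ 0.99019191  0.42728844 -0.97610769] [-0.00693567  0.22996345  0.00211881] [0.49820403 0.00993325 0.27532632] 0.021655609810536318
```

>>> carry_out(plan=[[0.004,-0.02,-0.01,0,0.002,-0.015],[0.004,-0.02,-0.01,0,0.002,-0.015],[0,0,0,0,0,0],[0,0,0,0,0,0]])

```text
time_s: 11.92
tcp_pos: [0.5058, -0.0305, 0.2554]
eef_rot: [-180.0, -0.0, -10.0]
contact_force: [0.9, 0.9, -0.1]
gripper_width: 0.022
```

```bash
python3 - <<'E'
from h import *
go([.511,-.031,.23],-9.9); s=r.get_state(); print(s["contact_force"],s["moment"],s["tcp_pos"],s["gripper_width"])
p=pose(); im=r.capture("wrist"); save(im,"w7.png"); np.savez("w7.npz",p=p[0],R=p[1]); print(p[0],pose()[0])
print(proj("wrist",[.511,-.031,.09],p), proj("wrist",p[0]+p[1]@[0,0,.094],p))
z=cv2.cvtColor(im,cv2.COLOR_RGB2BGR)[120:300,180:380]; cv2.imwrite("pics/w7a.png",cv2.resize(z,None,fx=3.3,fy=3.3,interpolation=cv2.INTER_CUBIC))
save(r.capture("scene"),"s7.png"); save(r.capture("side"),"d7.png")
E
```

```text
shift [ 0.0052 -0.0005 -0.0254] rot [-0.      0.      0.0009] deg 0.05
[ 0.90803434  0.93669392 -0.10290687] [-0.06925084  0.09009221  0.01226841] [ 0.50576185 -0.03053269  0.25543869] 0.022046370723739456
[ 0.50576185 -0.03053269  0.25543869] [ 0.50558598 -0.03030276  0.25527307]
[276.32545175 186.74947876] [276.44045143 211.63129928]
```

View pics/w7.png

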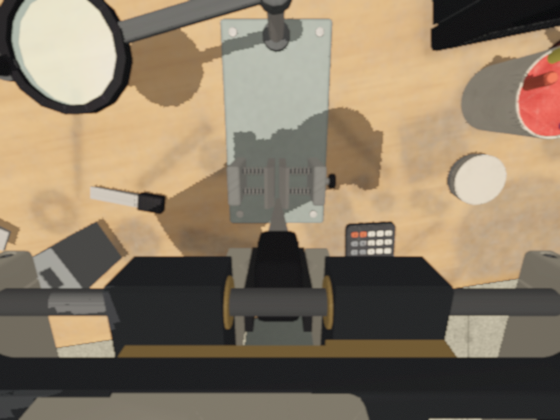

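View pics/w7a.png

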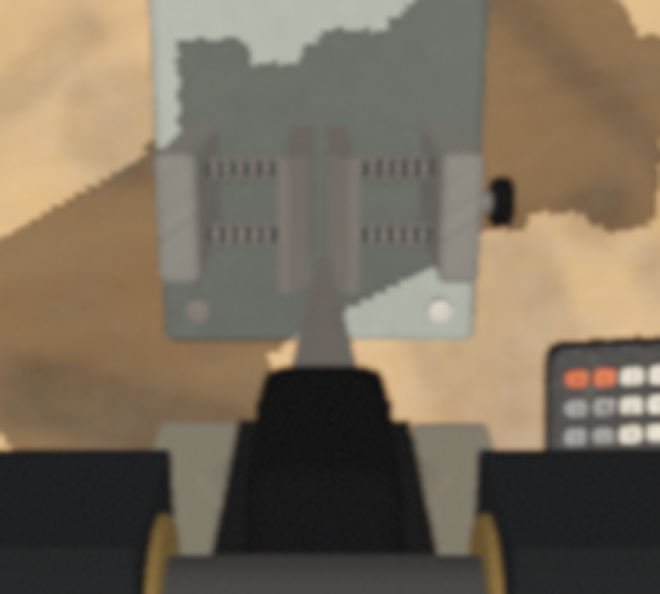

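View pics/s7.png

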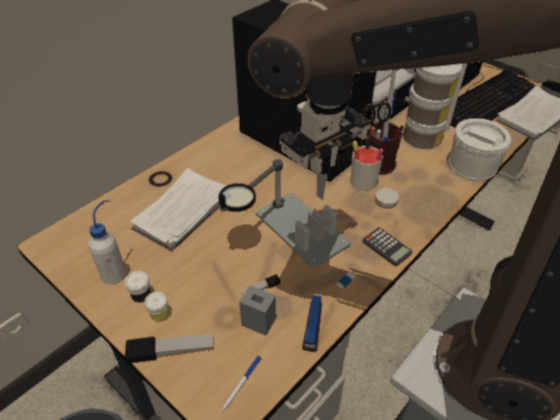

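View pics/d7.png

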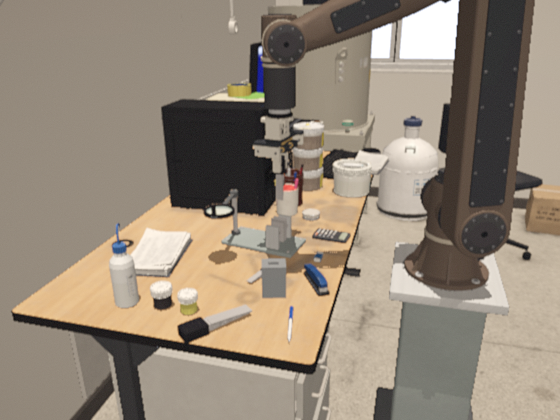

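```bash
python3 - <<'E'
from h import *
np.set_printoptions(precision=4,suppress=True,linewidth=200)
g=cv2.cvtColor(cv2.imread("pics/w7.png"),cv2.COLOR_BGR2GRAY).astype(float)
print("      ",np.arange(262,294))
for v in (164,170,176,182,188,194,198,202,206,212,218,224,228): print(v,g[v-1:v+2,262:294].mean(0).round().astype(int))
z=np.load("w7.npz"); P=(z["p"],z["R"])
for q in ([.011,0,.094],[.011,0,.06],[.011,0,.03],[.016,0,-.002]): print(q,proj("wrist",P[0]+P[1]@q,P))
s=np.array([.511,-.031]);d=np.array([np.cos(.173),-np.sin(.173)])
for t in(-.02,0,.02): print(t,proj("wrist",[*(s+t*d),.09],P))
E
```

```text
[262 263 264 265 266 267 268 269 270 271 272 273 274 275 276 277 278 279 280 281 282 283 284 285 286 287 288 289 290 291 292 293]
164 [110 110 109 108 106 103 101 101 101 100 101 101 101 105 107 108 107 103 101 101 101 100 101 103 106 108 109 109 109 109 110 109]
170 [ 92 101 114 118 118 113 110 109 109 109 108 105 103 105 107 107 107 107 108 108 108 110 110 113 117 119 117 106  90  94 108 107]
176 [108 110 115 119 118 115 111 110 109 109 108 105 103 103 106 106 106 108 109 109 109 110 111 114 118 119 117 112 108 107 106 106]
182 [108 110 115 119 119 115 111 110 110 109 108 106 103 105 107 107 106 107 109 110 110 110 111 114 118 118 116 112 109 108 108 108]
188 [102 103 112 119 119 115 111 110 110 110 109 106 103 104 106 106 106 107 109 110 110 110 111 114 118 120 116 109 101 104 109 106]
194 [103 105 113 117 118 116 112 110 110 110 108 106 103 104 106 106 106 108 109 110 109 110 111 114 118 119 116 108 103 105 107 105]
198 [107 108 114 118 119 116 112 111 110 110 110 108 106 105 104 103 104 105 108 110 110 111 111 114 118 119 115 110 106 106 105 105]
202 [107 109 114 118 118 116 112
[... 295 characters left out ...]
1 101 101 102 102 101 101 101 103 113 125 133 136 144 160 169 171 172 174]
218 [107 107 107 107 107 107 106 106 104 103 101 101 101 101 101 101 101 101 100 100 100 105 128 157 172 176 176 175 174 175 176 177]
224 [115 115 123 142 163 175 174 155 125 106 101 101 101 102 102 102 102 102 102 101 101 102 103 115 148 176 190 192 192 192 191 191]
228 [186 193 195 195 195 189 166 131 106 100 100 100 100 100 101 101 100 101 101 100 100 100 100 102 116 149 177 188 191 192 192 191]
[0.011, 0, 0.094] [276.4416 199.288 ]
[0.011, 0, 0.06] [276.2386 211.4889]
[0.011, 0, 0.03] [276.0047 225.543 ]
[0.016, 0, -0.002] [275.6616 237.3533]
-0.02 [276.341  204.5744]
0 [276.3262 186.7479]
0.02 [276.3108 168.2665]
```

The gauge is held upright with its tip near (277,198), about 1 px right of the slit line at 276.2. I'll shift left about 1 mm while moving over the slit, then go down in stages.

>>> carry_out(plan=[[0.0052,0.0003,-0.01,0,0,0],[0,0,-0.02,0,0,0],[0,0,-0.018,0,0,0],[0,0,0,0,0,0]])

```text
time_s: 12.4
tcp_pos: [0.5132, -0.026, 0.2073]
eef_rot: [-179.8, -0.4, -9.6]
contact_force: [-0.5, -0.1, -1.8]
gripper_width: 0.0222
```

```bash
python3 - <<'E'
from h import *
go([.5111,-.0302,.20],-9.9); s=r.get_state(); print(s["contact_force"],s["moment"],s["tcp_pos"],s["gripper_width"],s["qd"])
E
```

```text
shift [-0.0021 -0.0042 -0.0073] rot [-0.0021  0.0066 -0.0054] deg 0.5
[-0.46631765 -0.14331862 -1.77041445] [-0.11358056  0.38569731  0.01723711] [ 0.51320322 -0.02604107  0.20729256] 0.022203613481768764 [ 0.89300153 -0.99382294  2.35978857  0.77044602 -2.27075373 -0.01732388]
```

>>> carry_out(plan=[[-0.002,-0.0042,-0.005,-0.002,0.0066,-0.005],[0,0,0,0,0,0],[0,0,0,0,0,0]])

```text
time_s: 12.65
tcp_pos: [0.5117, -0.0294, 0.2023]
eef_rot: [179.9, 0.1, -9.8]
contact_force: [-0.7, -0.7, -0.7]
gripper_width: 0.0215
```

```bash
python3 - <<'E'
from h import *
go([.5111,-.0302,.195],-9.9); s=r.get_state(); print(s["contact_force"],s["moment"],s["tcp_pos"],s["gripper_width"],s["qd"])
E
```

```text
shift [-0.0006 -0.0008 -0.0073] rot [ 0.0007 -0.001  -0.0026] deg 0.17
[-0.68044423 -0.72773908 -0.71156302] [-0.07198647  0.00549526 -0.01310189] [ 0.51167479 -0.02943688  0.20228059] 0.021502415531657337 [ 0.17849339  0.37941025 -0.13319464 -0.31560686 -0.29852861  0.14795672]
```

Tip is now at about 108 mm, just above the lips. I'll look again before entering.

```bash
python3 - <<'E'
from h import *
p=pose(); im=r.capture("wrist"); save(im,"w8.png"); np.savez("w8.npz",p=p[0],R=p[1])
z=cv2.cvtColor(im,cv2.COLOR_RGB2BGR)[150:270,200:360]; cv2.imwrite("pics/w8a.png",cv2.resize(z,None,fx=5,fy=5,interpolation=cv2.INTER_CUBIC))
g=cv2.cvtColor(im,cv2.COLOR_RGB2GRAY).astype(float)
np.set_printoptions(linewidth=220)
print("    ",np.arange(258,300))
for v in range(166,236,6): print(v,g[v-1:v+2,258:300].mean(0).round().astype(int))
E
```

```text
[258 259 260 261 262 263 264 265 266 267 268 269 270 271 272 273 274 275 276 277 278 279 280 281 282 283 284 285 286 287 288 289 290 291 292 293 294 295 296 297 298 299]
166 [110 110 110 109 109 109 109 109 109 109 109 109 109 110 110 110 109 109 110 110 110 109 109 110 109 110 110 109 109 110 110 110 110 110 111 111 111 111 110 109 109 109]
172 [111 111 111 111 111 110 110 109 109 107 105 104 103 103 103 104 103 105 107 109 109 109 108 105 104 103 103 103 104 103 105 108 109 110 111 110 110 110 110 110 110 110]
178 [109 109 109 109 110 109 109 110 108 105 102 101 101 101 101 101 101 102 105 108 108 107 105 102 100 101 101 101 102 101 102 104 107 109 109 110 110 110 110 110 110 110]
184 [ 98 112 109  92  90 108 116 114 110 109 107 107 106 107 107 108 107 105 106 108 109 108 105 104 105 107 107 107 107 106 106 107 109 112 113 105  89  91 112 119 103  87]
190 [107 109 108 107 108 112 117 119 118 116 113 110 110 110 110 109 109 105 105 106 107 106 104 104 108 110 109 109 110 110 111 114 118 120 118 113 107 105 107 109 108 106]
196 [108 108 108 108 109 112 117 120 120 117 113 110 111 110
[... 457 characters left out ...]
 90]
214 [107 108 106 106 107 109 115 119 120 118 114 112 110 108 105 102 101 102 102 103 102 102 101 101 102 104 107 110 110 111 113 117 120 120 116 110 107 106 107 106 106 105]
220 [107 107 107 107 107 110 116 119 120 117 114 110 106 104 103 102 102 102 102 102 103 103 102 101 102 102 103 106 109 111 113 117 120 120 115 113 113 115 122 136 149 155]
226 [106 106 106 106 106 109 115 119 120 117 112 106 103 103 102 102 102 102 102 103 102 103 102 103 103 103 102 103 104 108 113 117 120 131 150 167 174 175 175 176 176 176]
232 [106 102  92  77  63  52  44  39  36  34  33  33  32  31  32  31  33  31  32  32  31  32  32  31  31  32  32  32  32  32  34  34  39  52  73  92 119 148 167 175 176 177]
```

View pics/w8a.png

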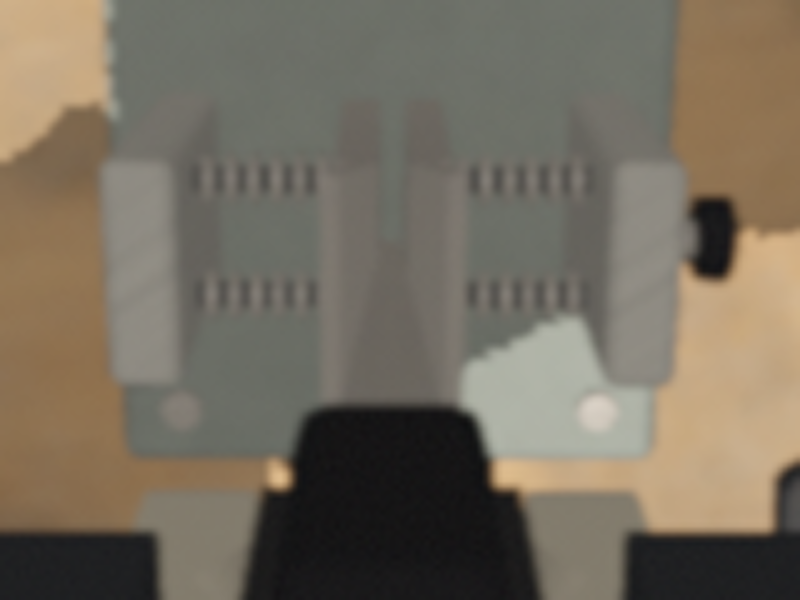

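>>> carry_out(plan=[[-0.0006,-0.0004,-0.008,0,0,-0.0026],[0,0,-0.01,0,0,0],[0,0,-0.007,0,0,0],[0,0,0,0,0,0]])

```text
time_s: 13.03
tcp_pos: [0.512, -0.0296, 0.1769]
eef_rot: [-179.9, -0.2, -9.9]
contact_force: [-0.3, -0.6, -0.6]
gripper_width: 0.022
```

```bash
python3 - <<'E'
from h import *
go([.5112,-.0298,.17],-9.9); s=r.get_state(); print(s["contact_force"],s["moment"],s["tcp_pos"],s["gripper_width"],s["qd"])
E
```

```text
shift [-0.0008 -0.0002 -0.0069] rot [-0.0006  0.0029  0.0005] deg 0.17
[-0.31693963 -0.55581388 -0.62402254] [-0.071978    0.24671241  0.01179935] [ 0.51202999 -0.02957177  0.17688888] 0.022023532234920717 [-0.02768452 -0.22711903  0.11932995  0.10899581 -0.35593973 -0.10647201]
```

>>> carry_out(plan=[[-0.0008,-0.0002,-0.005,0,0.003,0],[0,0,-0.004,0,0,0],[0,0,0,0,0,0]])

```text
time_s: 13.28
tcp_pos: [0.5109, -0.03, 0.1665]
eef_rot: [-180.0, 0.1, -9.9]
contact_force: [0.6, 0.2, -2.0]
gripper_width: 0.0218
```

```bash
cat > st.py <<'E'
from h import *
import sys
np.set_printoptions(precision=3,suppress=True)
go([.5112,-.0298,float(sys.argv[1])],-9.9); s=r.get_state(); F=s["contact_force"]; print("t",s["time_s"],"F",F,"Fn(left)",round(F[:2]@[.171,.985],2),"Mx",s["moment"],s["tcp_pos"],s["gripper_width"])
E
python3 st.py .16
```

```text
shift [ 0.     0.    -0.006] rot [-0.    -0.001  0.001] deg 0.08
t 13.2833 F [ 0.566  0.234 -2.048] Fn(left) 0.33 Mx [-0.071  0.118  0.026] [ 0.511 -0.03   0.166] 0.021840336382785413
```

>>> carry_out(plan=[[0,0,-0.004,0,0,0],[0,0,-0.003,0,0,0],[0,0,0,0,0,0]])

```text
time_s: 13.53
tcp_pos: [0.5113, -0.03, 0.159]
eef_rot: [-180.0, 0.0, -9.9]
contact_force: [0.3, -0.5, -2.3]
gripper_width: 0.0216
```

```bash
python3 st.py .155
```

```text
shift [-0.     0.    -0.004] rot [-0.    -0.001  0.001] deg 0.05
t 13.5333 F [ 0.307 -0.501 -2.271] Fn(left) -0.44 Mx [-0.119  0.084 -0.003] [ 0.511 -0.03   0.159] 0.02159887554908155
```

>>> carry_out(plan=[[0,0,-0.004,0,0,0],[0,0,-0.003,0,0,0],[0,0,-0.0005,0,0,0]])

```text
time_s: 13.78
tcp_pos: [0.512, -0.03, 0.1516]
eef_rot: [-180.0, -0.1, -9.9]
contact_force: [0.3, -0.1, 2.0]
gripper_width: 0.0217
```

```bash
python3 st.py .15
```

```text
shift [-0.001  0.    -0.002] rot [-0.     0.001  0.   ] deg 0.05
t 13.7833 F [ 0.258 -0.111  2.037] Fn(left) -0.07 Mx [-0.045  0.385  0.014] [ 0.512 -0.03   0.152] 0.021716814952711713
```

>>> carry_out(plan=[[-0.0008,0,-0.003,0,0.001,0],[0,0,-0.002,0,0,0],[0,0,-0.0005,0,0,0]])

```text
time_s: 14.03
tcp_pos: [0.5119, -0.03, 0.1463]
eef_rot: [-180.0, -0.1, -9.9]
contact_force: [0.0, -0.3, 2.8]
gripper_width: 0.0217
```

```bash
python3 st.py .145; python3 - <<'E'
from h import *
p=pose(); im=r.capture("wrist"); save(im,"w9.png"); np.savez("w9.npz",p=p[0],R=p[1])
z=cv2.cvtColor(im,cv2.COLOR_RGB2BGR)[150:290,190:370]; cv2.imwrite("pics/w9a.png",cv2.resize(z,None,fx=4.2,fy=4.2,interpolation=cv2.INTER_CUBIC))
E
python3 st.py .145
```

```text
shift [-0.001  0.    -0.001] rot [-0.     0.002 -0.   ] deg 0.09
t 14.0333 F [ 0.03  -0.335  2.836] Fn(left) -0.32 Mx [-0.13   0.349  0.021] [ 0.512 -0.03   0.146] 0.021683173815594536
shift [-0.001  0.    -0.001] rot [-0.     0.002 -0.   ] deg 0.09
t 14.0833 F [ 0.132 -0.669 -0.221] Fn(left) -0.64 Mx [-0.129 -0.004 -0.032] [ 0.512 -0.03   0.146] 0.021455550302326834
```

View pics/w9a.png

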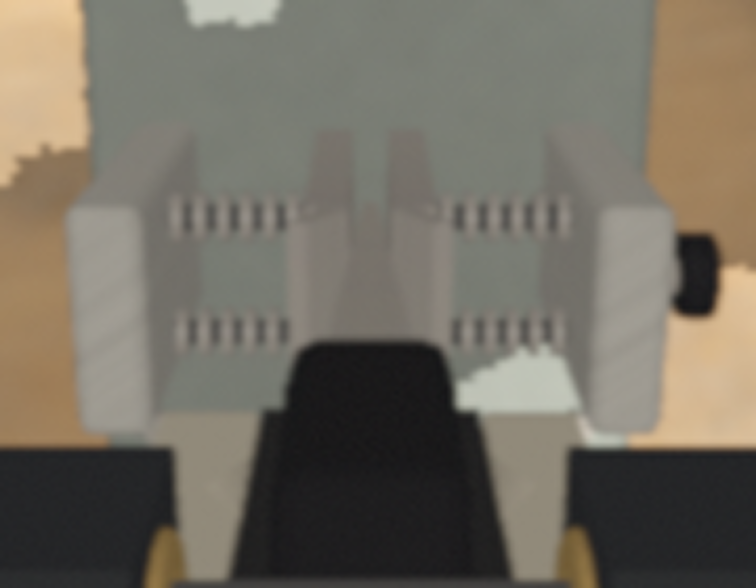

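```bash
cat > meas.py <<'E'
from h import *
import sys
def run(png,npz):
    g=cv2.cvtColor(cv2.imread("pics/"+png),cv2.COLOR_BGR2GRAY).astype(float)
    z=np.load(npz); P=(z["p"],z["R"])
    n=np.array([.172,.985]); d=np.array([.985,-.172]); s=np.array([.511,-.031])
    # sample across slit at several x offsets, height .0985
    ts=np.arange(-.022,.0221,.00025); out=[]
    for xo in np.arange(0.002,.019,.001):
        px=np.array([proj("wrist",[*(s+xo*d+t*n),.0985],P) for t in ts],np.float32)
        out.append(cv2.remap(g.astype(np.float32),px[:,0],px[:,1],cv2.INTER_CUBIC).ravel())
    return ts,np.median(out,0)
def peaks(png,npz):
    ts,m=run(png,npz)
    L=(ts>.008)&(ts<.018); R=(ts<-.008)&(ts>-.018)
    def cen(M): w=np.clip(m[M]-np.percentile(m[M],55),0,None); return (w*ts[M]).sum()/w.sum()
    return cen(R),cen(L),m
if __name__=="__main__":
    for a in sys.argv[1:]:
        R,L,m=peaks("w%s.png"%a,"w%s.npz"%a); print(a,"R %.2f L %.2f mm span %.2f mid %.2f"%(R*1e3,L*1e3,(L-R)*1e3,(L+R)*5e2)); print(m[::4].round().astype(int))
E
python3 meas.py 8 9
```

```text
Traceback (most recent call last):
  File "meas.py", line 20, in <module>
    R,L,m=peaks("w%s.png"%a,"w%s.npz"%a); print(a,"R %.2f L %.2f mm span %.2f mid %.2f"%(R*1e3,L*1e3,(L-R)*1e3,(L+R)*5e2)); print(m[::4].round().astype(int))
          ~~~~~^^^^^^^^^^^^^^^^^^^^^^^^^
  File "meas.py", line 14, in peaks
    ts,m=run(png,npz)
         ~~~^^^^^^^^^
  File "meas.py", line 10, in run
    px=np.array([proj("wrist",[*(s+xo*d+t*n),.0985],P) for t in ts],np.float32)
                 ~~~~^^^^^^^^^^^^^^^^^^^^^^^^^^^^^^^^^
  File "h.py", line 18, in proj
    m=r.camera_model(n); X=np.asarray(X,float)
ValueError: time passes only in moves, steps and waits
```

```bash
python3 - <<'E'
s=open("h.py").read()
s=s.replace("from plant import r\n","from plant import r\nimport functools\n@functools.lru_cache(None)\ndef CM(n): return r.camera_model(n)\n",1).replace("m=r.camera_model(n)","m=CM(n)")
open("h.py","w").write(s)
E
python3 meas.py 8 9
```

```text
8 R -10.96 L 11.24 mm span 22.20 mid 0.14
[109 109 109 108 108 108 109 108 109 113 119 120 118 114 110 110 110 110
 109 107 104 104 106 105 104 106 109 109 110 110 110 113 117 120 119 115
 110 108 108 108 108 108 108 109 108]
9 R -11.96 L 12.29 mm span 24.24 mid 0.17
[122 123 122 121 121 122 122 121 126 132 135 133 126 123 123 123 122 118
 115 115 114 115 115 115 115 115 116 118 122 123 124 123 126 131 135 134
 129 122 121 122 122 122 122 122 121]
```

>>> carry_out(plan=[[-0.0008,0,-0.003,0,0.0015,0],[-0.0002,0,-0.003,0,0,0],[0,0,-0.002,0,0,0]])

```text
time_s: 14.33
tcp_pos: [0.5118, -0.0299, 0.1388]
eef_rot: [-180.0, -0.1, -9.9]
contact_force: [-0.2, 0.2, 4.3]
gripper_width: 0.0222
```

```bash
python3 meas.py 4 7; python3 st.py .14
```

```text
4 R -10.35 L 12.27 mm span 22.62 mid 0.96
[172 183 181 170 145 132 129 112 113 142 172 182 180 173 168 167 167 166
 166 155 128 111 108 102 109 138 152 151 152 153 153 159 176 188 189 186
 179 173 184 178 173 175 183 174 156]
7 R -10.94 L 11.27 mm span 22.21 mid 0.17
[108 107 107 107 107 107 107 107 109 113 117 119 117 114 111 110 109 109
 109 108 106 106 106 105 103 104 107 109 109 109 110 112 116 119 118 114
 109 108 107 107 107 108 107 108 107]
shift [-0.001  0.     0.001] rot [-0.     0.002 -0.001] deg 0.14
t 14.3333 F [-0.195  0.169  4.263] Fn(left) 0.13 Mx [-0.236  0.317 -0.049] [ 0.512 -0.03   0.139] 0.022196838871750356
```

>>> carry_out(plan=[[-0.0006,0,-0.002,0,0.002,0],[-0.0002,0,-0.002,0,0,0],[0,0,-0.002,0,0,0]])

```text
time_s: 14.58
tcp_pos: [0.5117, -0.0299, 0.1328]
eef_rot: [-180.0, -0.1, -9.8]
contact_force: [-0.4, 0.2, 5.3]
gripper_width: 0.022
```

```bash
python3 st.py .14;  python3 - <<'E'
from h import *
p=pose(); im=r.capture("wrist"); save(im,"w10.png"); np.savez("w10.npz",p=p[0],R=p[1])
E
python3 meas.py 10; python3 st.py .14
```

```text
shift [-0.001  0.     0.007] rot [-0.     0.002 -0.001] deg 0.12
t 14.5833 F [-0.39   0.21   5.283] Fn(left) 0.14 Mx [-0.159  0.327 -0.027] [ 0.512 -0.03   0.133] 0.021993838424643152
10 R -12.73 L 13.08 mm span 25.81 mid 0.18
[123 123 122 121 121 122 121 124 132 135 133 128 124 124 124 123 120 116
 116 115 115 115 115 115 115 115 115 116 119 122 124 124 124 126 132 135
 133 127 122 123 122 122 121 122 122]
shift [-0.     0.     0.007] rot [-0.     0.002 -0.001] deg 0.11
t 14.6333 F [ 0.35  -0.576  3.796] Fn(left) -0.51 Mx [-0.27  -0.219 -0.016] [ 0.512 -0.03   0.132] 0.021988167893685188
```

>>> carry_out(plan=[[-0.0004,0,-0.002,0,0.002,0],[0,0,-0.0015,0,0,0],[0,0,-0.0005,0,0,0]])

```text
time_s: 14.88
tcp_pos: [0.5118, -0.0299, 0.1287]
eef_rot: [-180.0, -0.0, -9.8]
contact_force: [-0.3, -0.5, 6.5]
gripper_width: 0.0219
```

```bash
python3 st.py .129;  python3 - <<'E'
from h import *
p=pose(); im=r.capture("wrist"); save(im,"w11.png"); np.savez("w11.npz",p=p[0],R=p[1])
save(r.capture("scene"),"s11.png");save(r.capture("side"),"d11.png")
E
python3 meas.py 11; python3 st.py .129
```

```text
shift [-0.001  0.     0.   ] rot [-0.     0.001 -0.001] deg 0.08
t 14.8833 F [-0.306 -0.505  6.523] Fn(left) -0.55 Mx [-0.148  0.435  0.   ] [ 0.512 -0.03   0.129] 0.021917614502298573
11 R -12.98 L 13.35 mm span 26.33 mid 0.19
[123 124 122 122 121 122 121 126 133 136 133 127 124 123 123 123 120 117
 115 114 115 114 115 115 115 114 114 116 119 122 123 124 123 125 131 134
 135 129 122 123 123 122 121 123 122]
shift [-0.001  0.     0.   ] rot [-0.     0.001 -0.001] deg 0.08
t 15.0333 F [0.467 0.006 3.167] Fn(left) 0.09 Mx [-0.261  0.011 -0.016] [ 0.512 -0.03   0.129] 0.02158482788931594
```

View pics/w11.png

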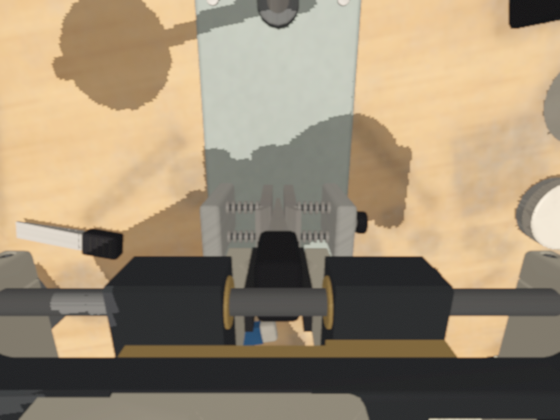

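View pics/s11.png

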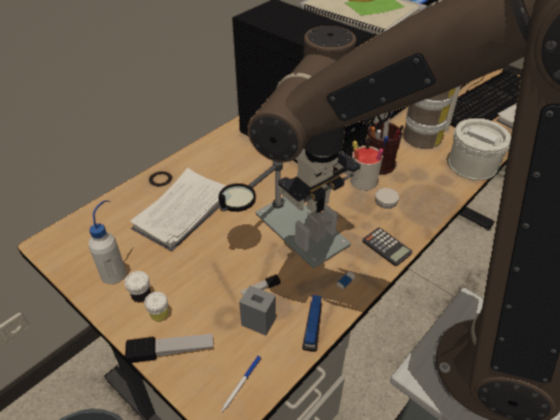

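```bash
python3 - <<'E'
from h import *
for i in range(6):
    r.capture("side"); s=r.get_state(); print(s["time_s"],s["tcp_pos"].round(4),s["contact_force"].round(1),round(s["gripper_width"],4),np.abs(s["qd"]).max().round(2))
p=pose(); im=r.capture("wrist"); save(im,"w12.png"); np.savez("w12.npz",p=p[0],R=p[1])
E
python3 meas.py 12
```

```text
15.0833 [ 0.5117 -0.0298  0.1287] [ 0.6 -0.8  3.3] 0.0216 0.05
15.1333 [ 0.5117 -0.0299  0.1287] [ 0.5 -1.1  3.6] 0.0216 0.09
15.1833 [ 0.5117 -0.0299  0.1287] [-0.2 -0.7  3.8] 0.0219 0.09
15.2333 [ 0.5117 -0.0299  0.1287] [1.3 0.2 3.3] 0.0217 0.15
15.2833 [ 0.5117 -0.0299  0.1287] [-0.1 -0.3  1.8] 0.0219 0.13
15.3333 [ 0.5117 -0.0298  0.1287] [0.3 0.4 2.4] 0.0218 0.05
12 R -12.95 L 13.37 mm span 26.32 mid 0.21
[123 124 122 122 122 122 121 125 133 136 133 126 124 124 123 123 120 117
 115 114 115 115 115 115 114 115 114 116 119 122 123 124 124 125 131 135
 135 129 123 123 123 122 121 122 123]
```

```bash
python3 -c "
from plant import r
print(r.close_job())"
```

```text
the job is handed in; nothing more can be done
None
```

The job is handed in at about 15.4 s, with the gripper still holding the gauge in the slit at its final depth.

- **Magnifier:** I gripped its knob and swung it left to about 1.3 rad (75°). The last scene picture still shows it there.
- **Gauge:** I took the middle-sized gauge, the one in the holder, by its handle and lifted it straight out. I lowered it upright into the middle of the slit to about 55 mm below the throat.
- **Plates:** In the wrist pictures, the left plate is pressed back about 2.1 mm and the right about 2.0 mm. The net sideways force was under about 1 N, so the blade is centred.
- **Push:** It read 6.5 N while sliding in, roughly 7.5 N allowing for about −1 N of sensor offset. Standing still it reads only 2–4 N, below the 8 N asked for, because the drag eases once the blade stops. I went by the plate travel and did not push further.
- **Hold:** Over the last 0.25 s before hand-in the pose stayed within about 0.1 mm, and the grip opening was steady at 22 mm.
- **Other things on the desk:** I saw nothing else moved. The large look-alike, which started balanced on its tip, was already lying on the desk in the first wrist view at 2.15 s. The arm had not touched anything by then.

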